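# Lock the silver away in the bench strongbox

## Robot

A 6-joint arm with a two-finger parallel gripper is mounted at the origin on a cart in front of the work surface, level with it; the furniture and walls round the work are solid. World frame = base frame: x ahead of the robot, y to its left, z up, the work surface at z = 0. Lengths are in m, angles in rad, forces in N, time in s.
With the tool pointing down it reaches from about 0.25 to 0.725 m from the base axis. Payload 4 kg.
Tool frame: the origin (TCP) lies midway between the tips of the shut fingers; the grasp point (between the pads) lies arm.tcp_to_grasp behind it (arm.tcp_to_grasp is the distance from the TCP to the grasp point, in m); z points along the fingers, y is the line along which they close (so a half turn about z gives the same grasp; the last joint's range is limited). The gripper opens to 85 mm and grips with 20 to 120 N. Pads are 22 mm wide; open, the fingers measure 114 mm over their backs; the gripper's body (76 mm by 85 mm) begins 54 mm behind the grasp point. The pads swing forward as they close: fully open they stand 13 mm farther back than shut.
Start: joints at [-1.292, 0.241, 0.005, 1.335, 0, 1.571], TCP at [0.138, -0.481, 0.231] pointing down, gripper open.
Joint ranges: [-2.72, 2.72], [-1.05, 1.87], [-1.09, 1.28], [-1.99, 2.15], [-1.42, 1.44], [-3.14, 3.14]. Speed limits (rad/s): [2.79, 2.79, 3.14, 3.14, 3.14, 3.14].

## Interface

Orientations are given as a unit quaternion [x, y, z, w].
In Python, from plant import arm, viewer gives the robot as it stands. The module is installed in compiled form; this text tells all that it offers.
- The arm moves only by the tool arm_command, never from a script. Its arguments are lists of equal length, an entry for each row: "rot": the turn, a rotation vector about the tool's x, y, z in rad, a list of three; "translation": the shift along the tool's x, y, z in m, a list of three; "gripper": the finger opening in m, from 0 to 0.0854. In form: {"rot": [[ax, ay, az], ...], "translation": [[tx, ty, tz], ...], "gripper": [gripper, ...]}. A call has 1 to 12 rows; each row shifts and turns the commanded pose from where the row before left it, along the tool's axes as they then stand; what a row does not reach is not made up. A row lasts 1/10 s, in which the tool goes at most 50 mm and 8.59 degrees, less where a joint would pass 70% of its speed; a pose out of reach is approached as far as the arm can. A call with a gripper value outside its range is refused whole. The fingers move at their own pace and stop on an object; "force" is the grip in N (left out, the last holds). Time passes only in rows, so rows that do not move let the fingers close. It gives the time, the measured TCP pose, the force, the opening and the grip force at its end, in the units of the state.
- arm.sense(): the state, without advancing time (a new reading comes with each control period).
- viewer.grab_frame(name): name is "scene" or "top"; returns the picture (480x640x3 uint8, red, green, blue); there is no depth.
- viewer.calibration(name): a dict with "fx", "fy", "cx", "cy" (pixels), "view" (4x4, takes a point from world to camera coordinates). Camera axes: x right, y down, z forward; pixel columns grow to the right and rows downward; lengths in m; the calibration is good to about 2 mm. A picture is of the moment at which its call begins. calibration takes no time and is no camera call.
- arm.close_job(): hands the job in; it is judged then, once.
The state is a dict: "t": time; "q": joint angles; "qd": joint speeds; "effort": joint torques, N m; "tcp_pos": TCP position; "tcp_rot": TCP orientation; "wrist_force": force on the tool from outside, world axes, zero at the start; "torque": the same for the moment, N m; "finger_gap": finger opening in m; "gripper_force": force on a finger pad.
Only numpy, scipy, OpenCV 4.12 (cv2) and the standard library are available. Lean on these libraries where they do the work, as an engineer would, in place of code of your own. Each camera call takes 0.05 s, during which the arm holds its last target. There are 200 camera calls.

## Task

Lock the silver away for the night: lift the deep cover off the small strongbox, stack every silver bar on the bench squarely in one pile on the wooden bed of the box, and set the cover back down over the pile until it sits flat on the sill plate. Then slide the locking bolt through all three eyes - end eye, cover eye, other end eye - until its handle comes up against the first eye, and leave the other tools where they lie.

Things in the scene. Friction and masses are not known exactly. Their poses are not given: they have to be found in the camera images.
- base: Strongbox base, screwed down left of centre, turned differently each time: dark steel sill plate 150 x 92 x 4 mm with a wooden bed in the middle and a steel eye standing up at each end. Origin: centre of the underside, at bench level; x along the line of the eyes, y across, z up. The same both ways round.
- bed (a point): Middle of the top of the wooden bed, 12 mm above the bench. The bed is 88 (along x) x 64 (along y) mm and stands 8 mm proud of the sill plate. Axes as the base.
- bolt_axis (a point): Point on the common axis of the eyes, midway between the two end eyes, 66 mm above the bench; axes as the base. The end eyes are 12 mm thick and 28 mm wide; their outer faces are at x = +66 and -66 mm, their tops 79 mm above the bench. All three eyes have a round 15 mm bore along x.
- cover: Loose grey sheet-steel cover, a deep box open below, 0.28 kg: outside 98 (x) x 74 (y) x 49 mm high, inside 92 x 68 x 46 mm. Origin: centre of its lower rim, z up. It starts seated on the base, skirt round the bed with 2 mm play, rim on the sill plate, 5 mm from each end eye, its bore in line with the end eyes; fits either way round. The bench just right of the box is clear to put it down.
- cover_eye (a point): Centre of the bore of the cover's own eye, 62 mm above the cover's lower rim; axes as the cover. The eye stands on the middle of the cover's top, 14 mm thick (along x), 28 mm wide (along y), 26 mm high: the grip to lift the cover by, across its 28 mm width.
- pin: Locking bolt, 0.2 kg: steel bar 12 mm across, 152 mm long from the shoulder to its rounded nose; behind the shoulder a flat handle 58 mm long, 24 mm wide (y), 12 mm thick (z), its sides flat and parallel for the first 46 mm. Origin: on the bar's axis at the shoulder, x towards the nose. Lies level on the bench in front of the box, axis 6 mm up, handle to the left; goes in from either end.
- pin_mid (a point): Point on the bolt's axis 66 mm from the shoulder towards the nose; midway between the end eyes when the bolt is fully home: shoulder against the outer face of one end eye, nose 20 mm out beyond the other.
- bar1: Cast silver bar, 80 (x) x 54 (y) x 7 mm (z), 0.3 kg, all alike; some may be absent. Origin: centre of the underside. Lies on the bench right of the box.
- bar2: Cast silver bar, 80 (x) x 54 (y) x 7 mm (z), 0.3 kg, all alike; some may be absent. Origin: centre of the underside. Lies on the bench right of the box.
- bar3: Cast silver bar, 80 (x) x 54 (y) x 7 mm (z), 0.3 kg, all alike; some may be absent. Origin: centre of the underside. Lies on the bench right of the box, or is absent.
- bar4: Cast silver bar, 80 (x) x 54 (y) x 7 mm (z), 0.3 kg, all alike; some may be absent. Origin: centre of the underside. Lies askew on top of bar1 at the start (underside 7 mm above the bench), or is absent.
- bar5: Cast silver bar, 80 (x) x 54 (y) x 7 mm (z), 0.3 kg, all alike; some may be absent. Origin: centre of the underside. Lies askew on top of bar2 at the start, or is absent.
- stick_holder: Square open wooden box of upright sticks in front of the strongbox, fixed: 100 x 100 mm, the sticks up to 130 mm high. Origin: centre of its underside. An obstacle.
- hinged_tin: Small open tin right of the strongbox, fixed: 66 (x) x 100 (y) mm, 20 mm high, its raised lid on the far (+x) side up to about 80 mm high. Origin: centre of its underside. An obstacle.
- flux: Round pot, 50 mm across and 27 mm high, loose; leave it alone.
- pumice: Grey pumice stick, 24 x 62 x 20 mm, loose; leave it alone.

How it is judged:
On the way, in this order (a step that is already met when the one before it is completed fails the run):
1. every bar lies in one square pile on the wooden bed, at rest (horizontal distance between each of bar1, bar2, bar3, bar4, bar5 and bed below 0.008 m and angle between the x axis of each of bar1, bar2, bar3, bar4, bar5 and the x axis of base, either way round below 0.09 rad and angle between each of bar1, bar2, bar3, bar4, bar5's own z axis and vertical below 0.06 rad and z of each of bar1, bar2, bar3, bar4, bar5 in the frame of bed below 0.034 m and linear speed of each of bar1, bar2, bar3, bar4, bar5 below 0.02 m/s), for 0.2 s.
2. the cover is back down over the pile, flat on the sill plate (horizontal distance between each of bar1, bar2, bar3, bar4, bar5 and bed below 0.008 m and angle between the x axis of each of bar1, bar2, bar3, bar4, bar5 and the x axis of base, either way round below 0.09 rad and angle between each of bar1, bar2, bar3, bar4, bar5's own z axis and vertical below 0.06 rad and z of each of bar1, bar2, bar3, bar4, bar5 in the frame of bed below 0.034 m and z of cover in the frame of base below 0.006 m and horizontal distance between cover and base below 0.005 m and angle between the x axis of cover and the x axis of base, either way round below 0.08 rad and angle between cover's own z axis and vertical below 0.05 rad), for 0.2 s.
3. the locking bolt is home through all three eyes (z of cover in the frame of base below 0.006 m and horizontal distance between cover and base below 0.005 m and angle between the x axis of each of cover, pin and the x axis of base, either way round below 0.08 rad and angle between cover's own z axis and vertical below 0.05 rad and distance between pin_mid and bolt_axis below 0.007 m and linear speed of pin below 0.02 m/s), for 0.2 s.
At the end, for the whole second after the job is handed in: All bars flat in one pile on the bed, each centred within 8 mm and turned within 5 degrees; cover seated over them, rim within 2 mm of the sill plate, centred within 5 mm; bolt through all three eyes, shoulder within about 6 mm of the end eye; all at rest (all of step 1 and all of step 3); the robot touches nothing.
It fails at once if a bystander (pot, pumice stick) is knocked more than 4 cm (distance of any of flux, pumice from where it was at the start of the episode above 0.04 m).
Of bar3, bar4, bar5 only 1 to 3 are there at a start; the rules pass over those that are not, and their reading is None.
At some moment in a run one of pin, cover may be knocked a few centimetres aside while the robot is not near it.
Once in a run the grip may slacken for a moment while it holds something.
It also fails if it takes over 210 s, if anything falls off the work surface, if the arm or the gripper's body presses on something with over 40 N, if the wrist force passes 120 N, or if a joint passes its speed limit or range.

## Working session

There is one attempt and no reset: what is moved stays moved. The work goes in short steps, Python scripts to look and compute and a tool call to move; the robot and the scene stay as the last step left them, time stands still between calls to the robot, and variables do not carry over. Pictures are saved under pics/ and viewed, at most 15 in all, crops included, and the job is handed in when it is done.

Besides the shell and the picture viewer there is one more tool, called after "Request:" by a JSON object that holds its "api" and its "payload", one argument or row to a line. arm_command: Moves the arm, as the interface text tells. Its arguments: {"type":"object","properties":{"rot":{"type":"array","items":{"type":"array","items":{"type":"number"}}},"translation":{"type":"array","items":{"type":"array","items":{"type":"number"}}},"gripper":{"type":"array","items":{"type":"number"}},"force":{"type":"number"}},"required":["rot","translation","gripper"]}

```bash
mkdir -p pics; cat > h.py <<'E'
import numpy as np, cv2
from plant import arm, viewer
from scipy.spatial.transform import Rotation as R
def snap(name,fn=None):
    im=viewer.grab_frame(name)
    if fn: cv2.imwrite('pics/'+fn,im[:,:,::-1])
    return im
def ray(name,uv,z):
    c=viewer.calibration(name);V=np.array(c['view']);Rm=V[:3,:3];t=V[:3,3]
    uv=np.atleast_2d(np.array(uv,float))
    d=np.c_[(uv[:,0]-c['cx'])/c['fx'],(uv[:,1]-c['cy'])/c['fy'],np.ones(len(uv))]@Rm
    o=-Rm.T@t
    return o+d*((z-o[2])/d[:,2])[:,None]
def proj(name,P):
    c=viewer.calibration(name);V=np.array(c['view']);p=np.atleast_2d(P)@V[:3,:3].T+V[:3,3]
    return np.c_[p[:,0]/p[:,2]*c['fx']+c['cx'],p[:,1]/p[:,2]*c['fy']+c['cy']]
E
python3 - <<'E'
from h import *
snap('top','top0.png');snap('scene','scene0.png')
s=arm.sense();print(s);print(arm.tcp_to_grasp)
for n in('top','scene'):
    c=viewer.calibration(n);V=np.array(c['view']);print(n,c['fx'],c['cx'],c['cy'],-V[:3,:3].T@V[:3,3],V[:3,:3].round(3).tolist())
E
```

```text
{'t': 0.1, 'q': array([-1.29198337e+00,  2.41321744e-01,  3.85379633e-03,  1.33521491e+00,
        2.11480183e-05,  1.57077241e+00]), 'qd': array([-0.00103619, -0.00022802,  0.00370973, -0.00041369,  0.00311352,
        0.00065733]), 'effort': array([-7.32329609e-04, -3.73137510e+01,  2.53009862e+01,  1.07825841e-02,
       -3.60077775e-05, -5.85941578e-06]), 'tcp_pos': array([ 0.13745548, -0.48013767,  0.23050796]), 'tcp_rot': array([ 9.90296543e-01,  1.38967145e-01, -1.20588894e-04, -9.35583106e-04]), 'wrist_force': array([-0.23513256,  0.06980262, -0.29588359]), 'torque': array([-0.0201194 ,  0.00669284, -0.0037314 ]), 'gripper_force': 0.0, 'finger_gap': 0.08547184605289404}
0.0187
top 466.3526688096787 319.26081694115624 243.1393455572165 [ 0.37070657 -0.16166219  1.00326526] [[-0.019, -1.0, -0.013], [-0.99, 0.02, -0.139], [0.139, 0.011, -0.99]]
scene 498.98932852790597 321.45602029524986 234.62358956754494 [0.10641203 0.61636952 0.79505224] [[-0.885, -0.466, 0.002], [-0.299, 0.566, -0.768], [0.357, -0.68, -0.64]]
```

View pics/top0.png

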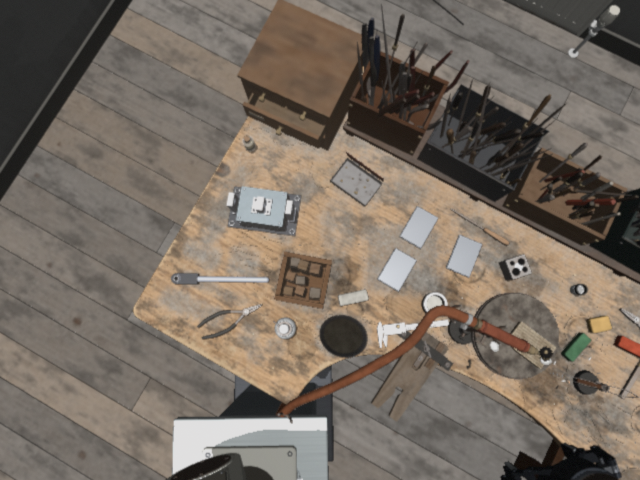

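View pics/scene0.png

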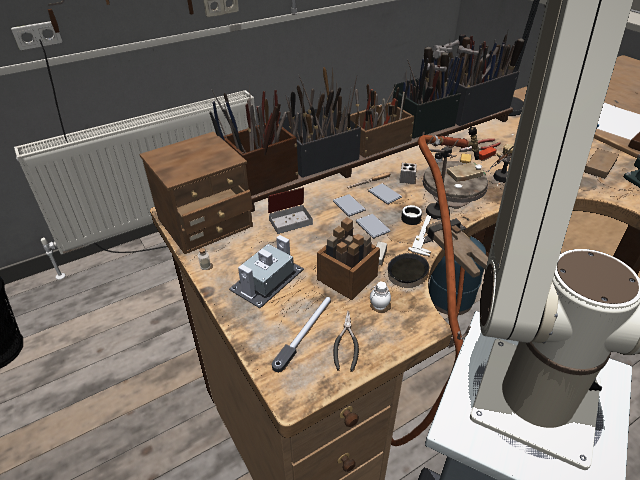

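The top view shows the box at (263,208), the bolt at (172–270,279), bars at (419,227), (397,270) and (464,256), the tin at (357,180), and the stick holder at (303,281). The scene view agrees. Next I'll zoom in.

```bash
python3 - <<'E'
from h import *
im=cv2.imread('pics/top0.png')
a=cv2.resize(im[195:315,370:490],(400,400),interpolation=cv2.INTER_CUBIC)
b=cv2.resize(im[170:290,190:310],(400,400),interpolation=cv2.INTER_CUBIC)
cv2.imwrite('pics/crop0.png',np.hstack([a,b]))
hsv=cv2.cvtColor(im,cv2.COLOR_BGR2HSV)
# bluish silver
m=((im[:,:,0].astype(int)-im[:,:,2]>5)&(hsv[:,:,2]>120)).astype(np.uint8)*255
m[:, :150]=0
cs,_=cv2.findContours(m,cv2.RETR_EXTERNAL,cv2.CHAIN_APPROX_NONE)
for c in cs:
    if cv2.contourArea(c)<150 or c[:,0,1].max()>400: continue
    r=cv2.minAreaRect(c);print(cv2.contourArea(c),r)
    for z in (.007,.014):
        q=ray('top',cv2.boxPoints(r),z)[:,:2]
        e1=q[1]-q[0];e2=q[2]-q[1]
        L=e1 if np.hypot(*e1)>np.hypot(*e2) else e2
        print('  z',z,q.mean(0).round(4),np.hypot(*e1).round(4),np.hypot(*e2).round(4),np.degrees(np.arctan2(L[1],L[0])).round(1))
E
```

```text
746.5 ((396.5888671875, 269.23431396484375), (23.245014190673828, 34.71099090576172), 30.5792236328125)
  z 0.007 [ 0.4514 -0.3151] 0.0751 0.0493 -32.4
  z 0.014 [ 0.4508 -0.314 ] 0.0746 0.049 -32.4
753.0 ((463.637939453125, 255.65516662597656), (23.583309173583984, 34.539329528808594), 21.801406860351562)
  z 0.007 [ 0.4777 -0.4594] 0.0755 0.0498 -24.6
  z 0.014 [ 0.4769 -0.4574] 0.075 0.0495 -24.6
726.5 ((418.4293212890625, 226.87020874023438), (23.018714904785156, 33.919647216796875), 30.465545654296875)
  z 0.007 [ 0.5422 -0.366 ] 0.0751 0.0495 -32.2
  z 0.014 [ 0.541  -0.3646] 0.0746 0.0491 -32.2
1533.5 ((260.7860107421875, 206.4026336669922), (47.96519470214844, 34.5439453125), 7.765166282653809)
  z 0.007 [ 0.5948 -0.0246] 0.077 0.1059 -99.2
  z 0.014 [ 0.5933 -0.0256] 0.0765 0.1051 -99.2
```

View pics/crop0.png

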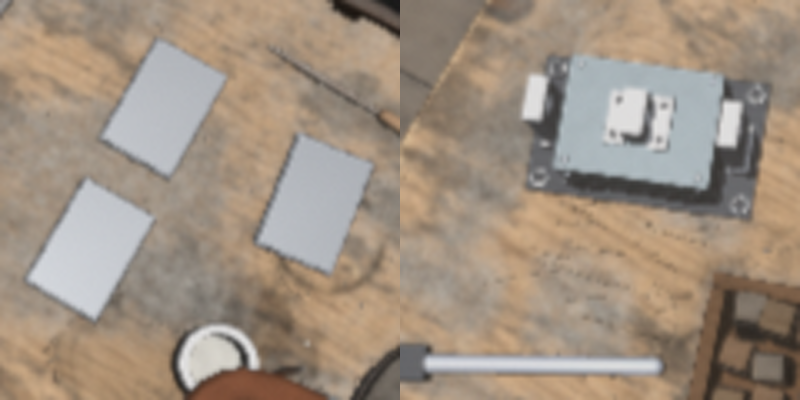

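Three single bars lie on the bench, none of them stacked. Next I'll measure the box, with end-eye tops at z=79 mm and cover top at z=53 mm, and the bolt.

```bash
cat >> h.py <<'E'
def rects(m,name,z,amin=20,off=(0,0)):
    cs,_=cv2.findContours(m.astype(np.uint8),cv2.RETR_EXTERNAL,cv2.CHAIN_APPROX_NONE);o=[]
    for c in cs:
        mm=np.zeros(m.shape,np.uint8);cv2.drawContours(mm,[c],-1,1,-1);n=mm.sum()
        if n<amin: continue
        v,u=np.nonzero(mm);q=ray(name,np.c_[u,v],z)[:,:2]
        cen=q.mean(0);r=cv2.minAreaRect(q.astype(np.float32)*1000);b=cv2.boxPoints(r);e=[b[1]-b[0],b[2]-b[1]]
        L=max(e,key=lambda k:np.hypot(*k))
        o.append((n,(u.mean().round(1),v.mean().round(1)),cen.round(4),(np.array(r[0])/1000).round(4),sorted(np.round([np.hypot(*k) for k in e],1)),np.degrees(np.arctan2(L[1],L[0]))%180))
    return o
def plan(x,y,z,yaw,n,s=None):
    """identical rows for a pose change; yaw (deg) of tool x, tool pointing down"""
    s=s or arm.sense();Rm=R.from_quat(s['tcp_rot']).as_matrix();p=np.array(s['tcp_pos'])
    y0=np.degrees(np.arctan2(Rm[1,0],Rm[0,0]));d=Rm.T@(np.array([x,y,z])-p)
    dy=(yaw-y0+180)%360-180;a=-np.radians(dy)/n   # tool z points down
    A=sum(np.array([[np.cos(k*a),-np.sin(k*a)],[np.sin(k*a),np.cos(k*a)]]) for k in range(n))
    t=np.linalg.solve(A,d[:2]);q=s['q']
    print(f'yaw {y0:.2f}->{yaw:.2f} n{n} rot z {a:.4f} t [{t[0]:.4f},{t[1]:.4f},{d[2]/n:.4f}] |t| {np.hypot(*t):.3f}; tilt {np.degrees(np.arccos(-Rm[2,2])):.2f} q6~{(yaw-np.degrees(np.arctan2(y,x))+180)%360-180:.0f}')
E
python3 - <<'E'
from h import *
im=cv2.imread('pics/top0.png').astype(int)
d=im[:,:,0]-im[:,:,2];V=im.max(2)
box=np.zeros(V.shape,bool);box[170:240,210:310]=1
for r in rects(box&(d<12)&(im.min(2)>175),'top',.079,15): print('white',r)
for r in rects(box&(d>8)&(V>110),'top',.053,400): print('cover',r)
pm=np.zeros(V.shape,bool);pm[262:295,160:280]=1
for r in rects(pm&(im.min(2)>110)&(abs(d)<50)&(d>-15),'top',.006,30): print('pinbar',r)
for r in rects(pm&(V<85),'top',.006,60): print('pindark',r)
plan(.593,-.025,.15,81-180,12)
print(im[205:212,228:236].min(2)); 
sc=cv2.imread('pics/scene0.png');cv2.imwrite('pics/crop1.png',cv2.resize(sc[220:380,220:380],(600,600),interpolation=cv2.INTER_CUBIC))
E
```

```text
white (np.uint64(71), (np.float64(288.2), np.float64(207.0)), array([ 0.576 , -0.0902]), array([ 0.5761, -0.0903]), [np.float32(11.0), np.float32(26.0)], np.float32(170.20374))
white (np.uint64(86), (np.float64(268.0), np.float64(206.0)), array([ 0.579 , -0.0492]), array([ 0.5787, -0.0489]), [np.float32(11.7), np.float32(34.0)], np.float32(172.38898))
white (np.uint64(174), (np.float64(256.7), np.float64(203.4)), array([ 0.5849, -0.0264]), array([ 0.5836, -0.0268]), [np.float32(24.2), np.float32(33.2)], np.float32(178.73729))
white (np.uint64(76), (np.float64(229.9), np.float64(198.7)), array([0.5959, 0.0283]), array([0.596 , 0.0282]), [np.float32(11.1), np.float32(27.8)], np.float32(171.19131))
cover (np.uint64(1589), (np.float64(261.2), np.float64(206.3)), array([ 0.5845, -0.0319]), array([ 0.5847, -0.0319]), [np.float32(72.4), np.float32(97.6)], np.float32(80.84412))
pinbar (np.uint64(373), (np.float64(231.5), np.float64(278.9)), array([0.4376, 0.0386]), array([0.4379, 0.0375]), [np.float32(12.1), np.float32(154.8)], np.float32(87.91507))
pinbar (np.uint64(56), (np.float64(176.2), np.float64(277.9)), array([0.4421, 0.1575]), array([0.4424, 0.1574]), [np.float32(15.5), np.float32(16.4)], np.float32(135.05232))
yaw 15.98->-99.00 n12 rot z 0.1672 t [0.0092,-0.0631,0.0068] |t| 0.064; tilt 0.11 q6~-97
[[184 186 187 181 139  76  64  62]
 [102 106 113 119  93  65  62  62]
 [ 94  77  71  74  68  63  62  61]
 [105  87  73  67  67  67  64  63]
 [109  99  82  71  67  67  65  65]
 [113 105  92  82  72  68  68  66]
 [121 115 105  98  96  89  76  71]]
```

View pics/crop1.png

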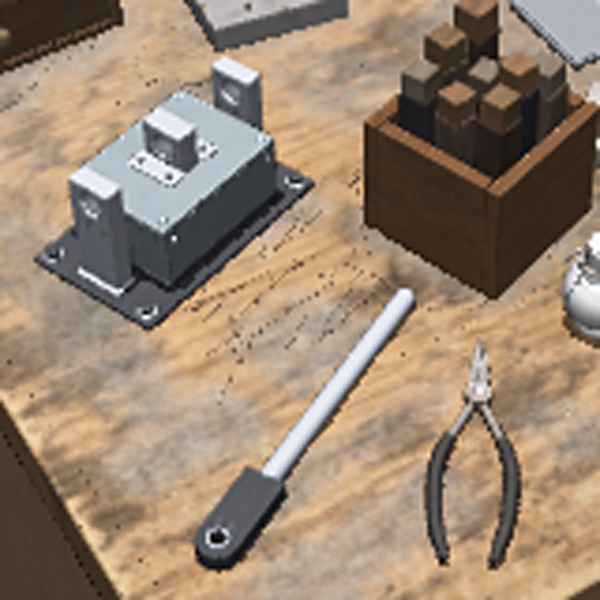

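The end eyes are 120.2 mm apart, which matches the stated 120 mm. The base centre is at about (0.5855, −0.031) with its axis at 80.6°. The bolt runs at 87.9° with its nose towards −y, and its bar also measures the stated length. I'll go above the cover.

```bash
python3 - <<'E'
from h import *
plan(.5855,-.0312,.18,-99.4,15)
for uv in[(357,180),(332,178),(364,202),(382,178),(303,281),(353,297),(330,255),(434,302)]: print(uv,ray('top',uv,0.0)[0].round(3))
print(proj('top',[[.49,-.2,0],[.53,-.2,0],[.51,-.21,0]]).round())
E
```

```text
yaw 15.98->-99.40 n15 rot z 0.1342 t [0.0062,-0.0499,0.0034] |t| 0.050; tilt 0.11 q6~-96
(357, 180) [ 0.651 -0.237  0.   ]
(332, 178) [ 0.657 -0.182  0.   ]
(364, 202) [ 0.601 -0.251  0.   ]
(382, 178) [ 0.655 -0.292  0.   ]
(303, 281) [ 0.43  -0.114  0.   ]
(353, 297) [ 0.394 -0.221  0.   ]
(330, 255) [ 0.486 -0.174  0.   ]
(434, 302) [ 0.38  -0.393  0.   ]
[[342. 253.]
 [342. 234.]
 [347. 243.]]
```

Request:
{"api": "arm_command", "payload": {
  "rot": [
    [0,0,0.1342],
    [0,0,0.1342],
    [0,0,0.1342],
    [0,0,0.1342],
    [0,0,0.1342],
    [0,0,0.1342],
    [0,0,0.1342],
    [0,0,0.1342],
    [0,0,0.1342],
    [0,0,0.1342],
    [0,0,0.1342],
    [0,0,0.1342]
  ],
  "translation": [
    [0.0062,-0.0498,0.0034],
    [0.0062,-0.0498,0.0034],
    [0.0062,-0.0498,0.0034],
    [0.0062,-0.0498,0.0034],
    [0.0062,-0.0498,0.0034],
    [0.0062,-0.0498,0.0034],
    [0.0062,-0.0498,0.0034],
    [0.0062,-0.0498,0.0034],
    [0.0062,-0.0498,0.0034],
    [0.0062,-0.0498,0.0034],
    [0.0062,-0.0498,0.0034],
    [0.0062,-0.0498,0.0034]
  ],
  "gripper": [0.06,0.06,0.06,0.06,0.06,0.06,0.06,0.06,0.06,0.06,0.06,0.06],
  "force": 60
}}

```text
t: 1.3
tcp_pos: [0.1911, -0.1951, 0.2115]
tcp_rot: [0.865, -0.49, 0.027, -0.103]
wrist_force: [-0.2, -0.4, -1.4]
finger_gap: 0.0602
gripper_force: 0.0
```

Request:
{"api": "arm_command", "payload": {
  "rot": [
    [0,0,0.1342],
    [0,0,0.1342],
    [0,0,0.1342],
    [0,0,0],
    [0,0,0]
  ],
  "translation": [
    [0.0062,-0.0498,0.0034],
    [0.0062,-0.0498,0.0034],
    [0.0062,-0.0498,0.0034],
    [0,0,0],
    [0,0,0]
  ],
  "gripper": [0.06,0.06,0.06,0.06,0.06]
}}

```text
t: 1.8
tcp_pos: [0.1663, -0.214, 0.2366]
tcp_rot: [0.786, -0.593, 0.034, -0.172]
wrist_force: [0.4, -0.3, -0.2]
finger_gap: 0.0601
gripper_force: 0.0
```

```bash
python3 - <<'E'
from h import *
s=arm.sense();print(s['t'],s['tcp_pos'],s['wrist_force'],s['finger_gap'])
plan(.5855,-.0312,.056,-99.4,4)
E
```

```text
1.8 [ 0.16634896 -0.21395563  0.2366267 ] [ 0.43995051 -0.34262004 -0.19477568] 0.060142600410008865
yaw -72.66->-99.40 n4 rot z 0.1167 t [-0.0218,-0.0917,0.0798] |t| 0.094; tilt 20.19 q6~-96
```

The arc went inside the minimum reach and tilted the tool. I'll make the planner handle full 3D and go via waypoints further out.

```bash
cat >> h.py <<'E'
def plan(x,y,z,yaw,n):
    s=arm.sense();R0=R.from_quat(s['tcp_rot']);p=np.array(s['tcp_pos'])
    ya=np.radians(yaw);T=R.from_matrix([[np.cos(ya),np.sin(ya),0],[np.sin(ya),-np.cos(ya),0],[0,0,-1]])
    r=(R0.inv()*T).as_rotvec()/n;A=sum(R.from_rotvec(k*r).as_matrix() for k in range(n))
    t=np.linalg.solve(A,R0.inv().apply(np.array([x,y,z])-p))
    path=[(p+R0.apply(sum(R.from_rotvec(k*r).as_matrix() for k in range(m))@t)) for m in range(1,n+1)]
    print(f'n{n} rot',r.round(4).tolist(),'t',t.round(4).tolist(),f'|t| {np.linalg.norm(t):.3f} deg {np.degrees(np.linalg.norm(r)):.1f} minreach {min(np.hypot(*a[:2]) for a in path):.3f} q1 {np.degrees(s["q"][0]):.0f}')
def st():
    s=arm.sense();m=R.from_quat(s['tcp_rot']).as_matrix();print('t',s['t'],s['tcp_pos'].round(4),'yaw',np.degrees(np.arctan2(m[1,0],m[0,0])).round(2),'tilt',np.degrees(np.arccos(min(1,-m[2,2]))).round(2),'f',s['wrist_force'].round(1),'gap',s['finger_gap'].round(4),'gf',s['gripper_force'])
E
python3 - <<'E'
from h import *
plan(.42,-.10,.22,-99.4,7); plan(.5855,-.0312,.18,-99.4,11)
E
```

```text
n7 rot [-0.0397, 0.0317, 0.0625] t [-0.0126, -0.0369, 0.0103] |t| 0.040 deg 4.6 minreach 0.276 q1 -73
n11 rot [-0.0252, 0.0202, 0.0398] t [-0.0129, -0.0383, 0.013] |t| 0.042 deg 2.9 minreach 0.276 q1 -73
```

Request:
{"api": "arm_command", "payload": {
  "rot": [
    [-0.0252,0.0202,0.0398],
    [-0.0252,0.0202,0.0398],
    [-0.0252,0.0202,0.0398],
    [-0.0252,0.0202,0.0398],
    [-0.0252,0.0202,0.0398],
    [-0.0252,0.0202,0.0398],
    [-0.0252,0.0202,0.0398],
    [-0.0252,0.0202,0.0398],
    [-0.0252,0.0202,0.0398],
    [-0.0252,0.0202,0.0398],
    [-0.0252,0.0202,0.0398],
    [0,0,0]
  ],
  "translation": [
    [-0.0129,-0.0383,0.013],
    [-0.0129,-0.0383,0.013],
    [-0.0129,-0.0383,0.013],
    [-0.0129,-0.0383,0.013],
    [-0.0129,-0.0383,0.013],
    [-0.0129,-0.0383,0.013],
    [-0.0129,-0.0383,0.013],
    [-0.0129,-0.0383,0.013],
    [-0.0129,-0.0383,0.013],
    [-0.0129,-0.0383,0.013],
    [-0.0129,-0.0383,0.013],
    [0,0,0]
  ],
  "gripper": [0.06,0.06,0.06,0.06,0.06,0.06,0.06,0.06,0.06,0.06,0.06,0.06]
}}

```text
t: 3.0
tcp_pos: [0.114, -0.0688, 0.2626]
tcp_rot: [0.714, -0.675, 0.094, -0.162]
wrist_force: [-0.2, -0.5, -0.1]
finger_gap: 0.0596
gripper_force: 0.0
```

```bash
python3 - <<'E'
from h import *
st();plan(.5855,-.0312,.12,-99.4,4);plan(.5855,-.0312,.056,-99.4,4)
E
```

```text
Traceback (most recent call last):
  File "h.py", line 43, in st
    s=arm.sense();m=R.from_quat(s['tcp_rot']).as_matrix();print('t',s['t'],s['tcp_pos'].round(4),'yaw',np.degrees(np.arctan2(m[1,0],m[0,0])).round(2),'tilt',np.degrees(np.arccos(min(1,-m[2,2]))).round(2),'f',s['wrist_force'].round(1),'gap',s['finger_gap'].round(4),'gf',s['gripper_force'])
                                                                                                                                                                                                                                                ^^^^^^^^^^^^^^^^^^^^^
AttributeError: 'float' object has no attribute 'round'
```

```bash
sed -i "s/s\['finger_gap'\].round(4)/round(float(s['finger_gap']),4)/" h.py; python3 - <<'E'
from h import *
st();s=arm.sense();print(s['q'].round(3),s['qd'].round(2));plan(.35,-.10,.25,-99.4,10)
E
```

```text
t 3.0 [ 0.114  -0.0688  0.2626] yaw -85.83 tilt 21.53 f [-0.2 -0.5 -0.1] gap 0.0596 gf 0.0
[-1.499 -0.609 -0.628  1.637  0.366  3.141] [ 0.01  0.05  0.02 -0.06  0.    0.  ]
n10 rot [-0.0355, 0.0126, 0.0219] t [0.0023, -0.0232, 0.0059] |t| 0.024 deg 2.5 minreach 0.154 q1 -86
```

Request:
{"api": "arm_command", "payload": {
  "rot": [
    [0,0,0],
    [0,0,0]
  ],
  "translation": [
    [0,0,0],
    [0,0,0]
  ],
  "gripper": [0.06,0.06]
}}

```text
t: 3.2
tcp_pos: [0.1142, -0.0706, 0.2629]
tcp_rot: [0.714, -0.675, 0.093, -0.162]
wrist_force: [-0.2, -0.3, 0.5]
finger_gap: 0.0595
gripper_force: 0.0
```

```bash
python3 - <<'E'
from h import *
st();s=arm.sense();print(s['q'].round(3),s['qd'].round(2),s['tcp_rot']);plan(.35,-.10,.25,-99.4,10)
E
```

```text
t 3.2 [ 0.1142 -0.0706  0.2629] yaw -85.82 tilt 21.55 f [-0.2 -0.3  0.5] gap 0.0595 gf 0.0
[-1.499 -0.603 -0.626  1.634  0.367  3.141] [-0.    0.01  0.    0.    0.   -0.  ] [ 0.71418556 -0.67452319  0.09322338 -0.16207053]
n10 rot [-0.0355, 0.0128, 0.0219] t [0.0021, -0.0231, 0.0059] |t| 0.024 deg 2.5 minreach 0.155 q1 -86
```

Joint 6 hit its range limit: q6 = q1 + 180° − yaw. So I'll use yaw 80.6° at the box and yaw 148° for the bars, going via yaw 0.

```bash
python3 - <<'E'
from h import *
plan(.33,-.2,.26,-10,11)
E
```

```text
n11 rot [-0.0334, -0.0155, -0.1202] t [0.023, -0.0085, 0.0019] |t| 0.025 deg 7.2 minreach 0.155 q1 -86
```

Request:
{"api": "arm_command", "payload": {
  "rot": [
    [-0.0334,-0.0155,-0.1202],
    [-0.0334,-0.0155,-0.1202],
    [-0.0334,-0.0155,-0.1202],
    [-0.0334,-0.0155,-0.1202],
    [-0.0334,-0.0155,-0.1202],
    [-0.0334,-0.0155,-0.1202],
    [-0.0334,-0.0155,-0.1202],
    [-0.0334,-0.0155,-0.1202],
    [-0.0334,-0.0155,-0.1202],
    [-0.0334,-0.0155,-0.1202],
    [-0.0334,-0.0155,-0.1202],
    [0,0,0]
  ],
  "translation": [
    [0.023,-0.0085,0.0019],
    [0.023,-0.0085,0.0019],
    [0.023,-0.0085,0.0019],
    [0.023,-0.0085,0.0019],
    [0.023,-0.0085,0.0019],
    [0.023,-0.0085,0.0019],
    [0.023,-0.0085,0.0019],
    [0.023,-0.0085,0.0019],
    [0.023,-0.0085,0.0019],
    [0.023,-0.0085,0.0019],
    [0.023,-0.0085,0.0019],
    [0,0,0]
  ],
  "gripper": [0.06,0.06,0.06,0.06,0.06,0.06,0.06,0.06,0.06,0.06,0.06,0.06]
}}

```text
t: 4.4
tcp_pos: [0.3307, -0.1993, 0.2596]
tcp_rot: [0.996, -0.085, 0.0, -0.001]
wrist_force: [-0.1, 0.0, 0.1]
finger_gap: 0.0601
gripper_force: 0.0
```

```bash
python3 - <<'E'
from h import *
st();print(arm.sense()['q'].round(2));plan(.5855,-.0312,.18,80.6,11)
E
```

```text
t 4.4 [ 0.3307 -0.1993  0.2596] yaw -9.7 tilt 0.12 f [-0.1  0.   0.1] gap 0.0601 gf 0.0
[-0.54  0.   -0.2   1.37  0.    2.77]
n11 rot [-0.0001, -0.0002, -0.1433] t [0.0308, -0.0011, 0.0073] |t| 0.032 deg 8.2 minreach 0.415 q1 -31
```

Tracking is good now.

Request:
{"api": "arm_command", "payload": {
  "rot": [
    [0,0,-0.1433],
    [0,0,-0.1433],
    [0,0,-0.1433],
    [0,0,-0.1433],
    [0,0,-0.1433],
    [0,0,-0.1433],
    [0,0,-0.1433],
    [0,0,-0.1433],
    [0,0,-0.1433],
    [0,0,-0.1433],
    [0,0,-0.1433],
    [0,0,0]
  ],
  "translation": [
    [0.0308,-0.0011,0.0073],
    [0.0308,-0.0011,0.0073],
    [0.0308,-0.0011,0.0073],
    [0.0308,-0.0011,0.0073],
    [0.0308,-0.0011,0.0073],
    [0.0308,-0.0011,0.0073],
    [0.0308,-0.0011,0.0073],
    [0.0308,-0.0011,0.0073],
    [0.0308,-0.0011,0.0073],
    [0.0308,-0.0011,0.0073],
    [0.0308,-0.0011,0.0073],
    [0,0,0]
  ],
  "gripper": [0.06,0.06,0.06,0.06,0.06,0.06,0.06,0.06,0.06,0.06,0.06,0.06]
}}

```text
t: 5.6
tcp_pos: [0.5833, -0.0303, 0.1788]
tcp_rot: [0.763, 0.647, 0.0, -0.002]
wrist_force: [-1.1, 0.0, 0.5]
finger_gap: 0.0602
gripper_force: 0.0
```

```bash
python3 - <<'E'
from h import *
st();plan(.5855,-.0312,.056,80.6,5)
E
```

```text
t 5.6 [ 0.5833 -0.0303  0.1788] yaw 80.56 tilt 0.17 f [-1.1  0.   0.5] gap 0.0602 gf 0.0
n5 rot [-0.0004, -0.0004, -0.0001] t [-0.0001, 0.0005, 0.0246] |t| 0.025 deg 0.0 minreach 0.584 q1 -3
```

Request:
{"api": "arm_command", "payload": {
  "rot": [
    [0,0,0],
    [0,0,0],
    [0,0,0],
    [0,0,0],
    [0,0,0],
    [0,0,0],
    [0,0,0],
    [0,0,0],
    [0,0,0],
    [0,0,0],
    [0,0,0]
  ],
  "translation": [
    [0,0.001,0.03],
    [0,0.001,0.03],
    [0,0,0.03],
    [0,0,0.02],
    [0,0,0.013],
    [0,0,0],
    [0,0,0],
    [0,0,0],
    [0,0,0],
    [0,0,0],
    [0,0,0]
  ],
  "gripper": [0.06,0.06,0.06,0.06,0.06,0.06,0.02,0.02,0.02,0.02,0.02],
  "force": 60
}}

```text
t: 6.7
tcp_pos: [0.587, -0.0342, 0.0603]
tcp_rot: [0.765, 0.644, 0.002, 0.002]
wrist_force: [-0.4, -0.7, 6.3]
finger_gap: 0.0264
gripper_force: 60.0
```

```bash
python3 - <<'E'
from h import *
st()
E
```

```text
t 6.7 [ 0.587  -0.0342  0.0603] yaw 80.22 tilt 0.33 f [-0.4 -0.7  6.3] gap 0.0264 gf 60.01586437225342
```

Request:
{"api": "arm_command", "payload": {
  "rot": [
    [0,0,0],
    [0,0,0]
  ],
  "translation": [
    [0,0,-0.0045],
    [0,0,0]
  ],
  "gripper": [0.02,0.02]
}}

```text
t: 6.9
tcp_pos: [0.5855, -0.0339, 0.0632]
tcp_rot: [0.765, 0.644, 0.001, 0.0]
wrist_force: [0.6, -0.3, -2.9]
finger_gap: 0.0262
gripper_force: 59.3
```

```bash
python3 - <<'E'
from h import *
st()
E
```

```text
t 6.9 [ 0.5855 -0.0339  0.0632] yaw 80.23 tilt 0.12 f [ 0.6 -0.3 -2.9] gap 0.0262 gf 59.25529718399048
```

Request:
{"api": "arm_command", "payload": {
  "rot": [
    [0,0,0],
    [0,0,0],
    [0,0,0],
    [0,0,0],
    [0,0,0],
    [0,0,0]
  ],
  "translation": [
    [0,0,-0.015],
    [0,0,-0.02],
    [0,0,-0.03],
    [0,0,-0.03],
    [0,0,-0.01],
    [0,0,0]
  ],
  "gripper": [0.02,0.02,0.02,0.02,0.02,0.02]
}}

```text
t: 7.5
tcp_pos: [0.5864, -0.0341, 0.1692]
tcp_rot: [0.765, 0.644, 0.002, 0.001]
wrist_force: [1.6, -0.3, -2.5]
finger_gap: 0.0263
gripper_force: 60.3
```

```bash
python3 - <<'E'
from h import *
st();plan(.535,-.205,.165,80.4,6);plan(.535,-.205,.062,80.4,6)
snap('scene','s1.png')
im=cv2.imread('pics/s1.png');cv2.imwrite('pics/crop2.png',cv2.resize(im[150:350,150:450],(750,500)))
E
```

```text
t 7.5 [ 0.5864 -0.0341  0.1692] yaw 80.23 tilt 0.31 f [ 1.6 -0.3 -2.5] gap 0.0263 gf 60.277846455574036
n6 rot [0.0009, -0.0003, -0.0005] t [-0.0295, -0.0036, 0.0007] |t| 0.030 deg 0.1 minreach 0.571 q1 -3
n6 rot [0.0009, -0.0003, -0.0005] t [-0.0295, -0.0037, 0.0178] |t| 0.035 deg 0.1 minreach 0.572 q1 -3
```

View pics/crop2.png

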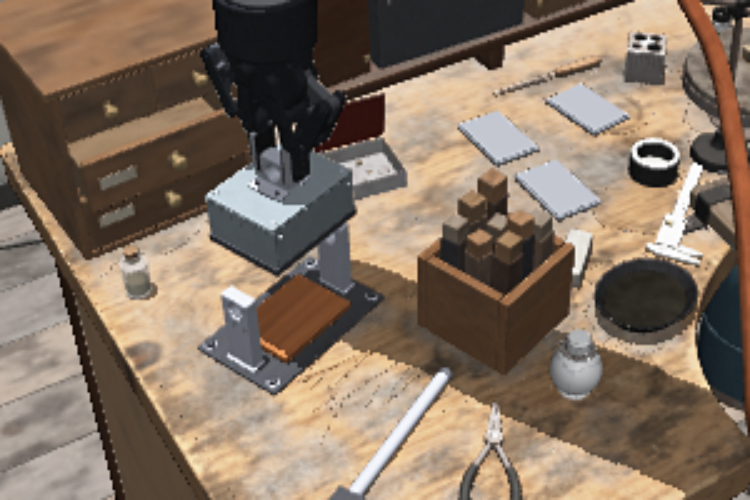

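The cover is lifted clean off the bed and the wrist reads its weight (about 2.9 N). I'll set it down to the right of the box.

Request:
{"api": "arm_command", "payload": {
  "rot": [
    [0,0,0],
    [0,0,0],
    [0,0,0],
    [0,0,0],
    [0,0,0],
    [0,0,0],
    [0,0,0],
    [0,0,0],
    [0,0,0],
    [0,0,0]
  ],
  "translation": [
    [-0.0295,-0.0036,0],
    [-0.0295,-0.0036,0],
    [-0.0295,-0.0036,0],
    [-0.0295,-0.0036,0],
    [-0.0295,-0.0036,0],
    [-0.0295,-0.0036,0],
    [0,0,0.04],
    [0,0,0.04],
    [0,0,0.02],
    [0,0,0]
  ],
  "gripper": [0.02,0.02,0.02,0.02,0.02,0.02,0.02,0.02,0.02,0.02]
}}

```text
t: 8.55
tcp_pos: [0.5292, -0.203, 0.0615]
tcp_rot: [0.765, 0.644, -0.002, -0.005]
wrist_force: [0.1, 1.0, -2.0]
finger_gap: 0.0263
gripper_force: 64.0
```

```bash
python3 - <<'E'
from h import *
st()
E
```

```text
t 8.55 [ 0.5292 -0.203   0.0615] yaw 80.21 tilt 0.65 f [ 0.1  1.  -2. ] gap 0.0263 gf 64.04839754104614
```

Request:
{"api": "arm_command", "payload": {
  "rot": [
    [0,0,0],
    [0,0,0],
    [0,0,0],
    [0,0,0],
    [0,0,0],
    [0,0,0],
    [0,0,0],
    [0,0,0],
    [0,0,0]
  ],
  "translation": [
    [0,0,0.002],
    [0,0,0.002],
    [0,0,0],
    [0,0,0],
    [0,0,0],
    [0,0,0],
    [0,0,-0.04],
    [0,0,-0.04],
    [0,0,-0.04]
  ],
  "gripper": [0.02,0.02,0.02,0.06,0.06,0.06,0.066,0.066,0.066]
}}

```text
t: 9.45
tcp_pos: [0.5339, -0.2048, 0.1854]
tcp_rot: [0.765, 0.644, 0.001, 0.0]
wrist_force: [0.5, -0.9, -0.3]
finger_gap: 0.0661
gripper_force: 0.0
```

```bash
python3 - <<'E'
from h import *
st();plan(.4514,-.3151,.15,147.7,8)
E
```

```text
t 9.45 [ 0.5339 -0.2048  0.1854] yaw 80.23 tilt 0.15 f [ 0.5 -0.9 -0.3] gap 0.0661 gf 0.0
n8 rot [0.0003, 0.0, -0.1472] t [-0.0101, -0.0152, 0.0044] |t| 0.019 deg 8.4 minreach 0.535 q1 -21
```

Request:
{"api": "arm_command", "payload": {
  "rot": [
    [0,0,-0.1472],
    [0,0,-0.1472],
    [0,0,-0.1472],
    [0,0,-0.1472],
    [0,0,-0.1472],
    [0,0,-0.1472],
    [0,0,-0.1472],
    [0,0,-0.1472],
    [0,0,0],
    [0,0,0],
    [0,0,0]
  ],
  "translation": [
    [-0.0101,-0.0152,0.0044],
    [-0.0101,-0.0152,0.0044],
    [-0.0101,-0.0152,0.0044],
    [-0.0101,-0.0152,0.0044],
    [-0.0101,-0.0152,0.0044],
    [-0.0101,-0.0152,0.0044],
    [-0.0101,-0.0152,0.0044],
    [-0.0101,-0.0152,0.0044],
    [0,0,0.05],
    [0,0,0.05],
    [0,0,0]
  ],
  "gripper": [0.066,0.066,0.066,0.066,0.066,0.066,0.066,0.066,0.066,0.066,0.066]
}}

```text
t: 10.55
tcp_pos: [0.4469, -0.312, 0.0421]
tcp_rot: [0.278, 0.96, 0.003, -0.006]
wrist_force: [-0.8, 1.0, -0.3]
finger_gap: 0.066
gripper_force: 0.0
```

```bash
python3 - <<'E'
from h import *
st();plan(.4514,-.3151,.01,147.7,3)
snap('scene','s2.png')
im=cv2.imread('pics/s2.png');cv2.imwrite('pics/crop3.png',cv2.resize(im[150:270,300:460],(800,600)))
E
```

```text
t 10.55 [ 0.4469 -0.312   0.0421] yaw 147.67 tilt 0.74 f [-0.8  1.  -0.3] gap 0.066 gf 0.0
n3 rot [0.0009, -0.0042, -0.0002] t [-0.0019, -0.0001, 0.0107] |t| 0.011 deg 0.2 minreach 0.547 q1 -35
```

View pics/crop3.png

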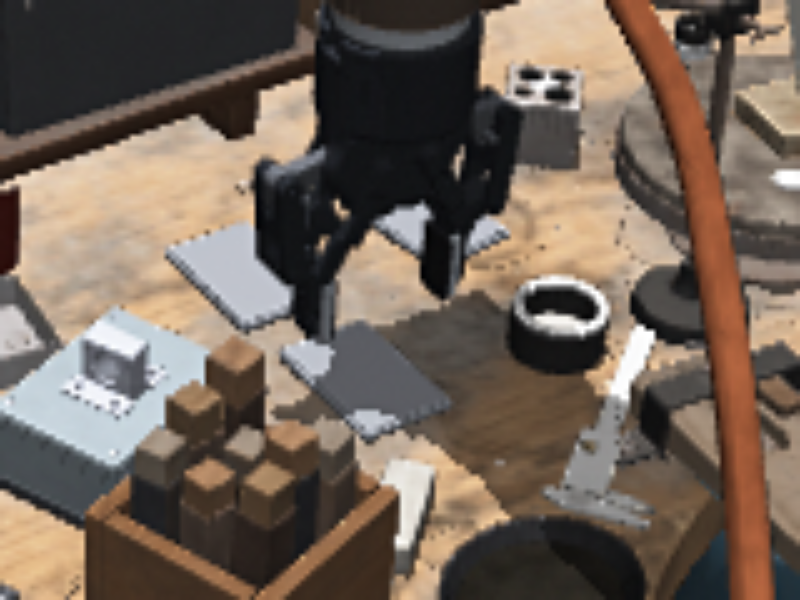

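The fingers straddle the bar across its width. Guarded descent.

Request:
{"api": "arm_command", "payload": {
  "rot": [
    [0,0,0],
    [0,0,0],
    [0,0,0],
    [0,0,0],
    [0,0,0]
  ],
  "translation": [
    [0,0,0.015],
    [0,0,0.015],
    [0,0,0.007],
    [0,0,0],
    [0,0,0]
  ],
  "gripper": [0.066,0.066,0.066,0.066,0.066]
}}

```text
t: 11.1
tcp_pos: [0.4534, -0.316, 0.0132]
tcp_rot: [0.278, 0.961, 0.0, 0.002]
wrist_force: [-0.1, -0.2, -0.3]
finger_gap: 0.0663
gripper_force: 0.0
```

```bash
python3 - <<'E'
from h import *
st()
E
```

```text
t 11.1 [ 0.4534 -0.316   0.0132] yaw 147.71 tilt 0.27 f [-0.1 -0.2 -0.3] gap 0.0663 gf 0.0
```

Request:
{"api": "arm_command", "payload": {
  "rot": [
    [0,0,0],
    [0,0,0],
    [0,0,0],
    [0,0,0],
    [0,0,0]
  ],
  "translation": [
    [0,0,0.002],
    [0,0,0.002],
    [0,0,0.002],
    [0,0,0],
    [0,0,0]
  ],
  "gripper": [0.066,0.066,0.066,0.066,0.066]
}}

```text
t: 11.6
tcp_pos: [0.4521, -0.3152, 0.0051]
tcp_rot: [0.278, 0.961, 0.001, 0.001]
wrist_force: [-0.2, -0.4, 0.4]
finger_gap: 0.0658
gripper_force: 0.0
```

```bash
python3 - <<'E'
from h import *
st()
E
```

```text
t 11.6 [ 0.4521 -0.3152  0.0051] yaw 147.7 tilt 0.13 f [-0.2 -0.4  0.4] gap 0.0658 gf 0.0
```

Request:
{"api": "arm_command", "payload": {
  "rot": [
    [0,0,0],
    [0,0,0],
    [0,0,0],
    [0,0,0],
    [0,0,0]
  ],
  "translation": [
    [0,0,0.003],
    [0,0,0],
    [0,0,0],
    [0,0,0],
    [0,0,0]
  ],
  "gripper": [0.066,0.045,0.045,0.045,0.045]
}}

```text
t: 12.1
tcp_pos: [0.452, -0.3154, 0.0028]
tcp_rot: [0.278, 0.961, 0.001, 0.001]
wrist_force: [-2.4, 0.3, 5.5]
finger_gap: 0.0493
gripper_force: 61.1
```

```bash
python3 - <<'E'
from h import *
st()
E
```

```text
t 12.1 [ 0.452  -0.3154  0.0028] yaw 147.69 tilt 0.12 f [-2.4  0.3  5.5] gap 0.0493 gf 61.13655924797058
```

Request:
{"api": "arm_command", "payload": {
  "rot": [
    [0,0,0],
    [0,0,0],
    [0,0,0],
    [0,0,0],
    [0,0,0],
    [0,0,0]
  ],
  "translation": [
    [0,0,-0.01],
    [0,0,-0.03],
    [0,0,-0.04],
    [0,0,-0.03],
    [0,0,0],
    [0,0,0]
  ],
  "gripper": [0.045,0.045,0.045,0.045,0.045,0.045]
}}

```text
t: 12.7
tcp_pos: [0.4521, -0.3154, 0.1124]
tcp_rot: [0.278, 0.961, 0.001, 0.001]
wrist_force: [-1.4, 0.6, -3.8]
finger_gap: 0.0489
gripper_force: 62.7
```

```bash
python3 - <<'E'
from h import *
st();plan(.5855,-.0325,.12,80.4,8)
im=snap('top').astype(int)[:,:,::-1]
cv2.imwrite('pics/top1.png',im)
V=im.max(2);d=im[:,:,0]-im[:,:,2]
box=np.zeros(V.shape,bool);box[170:240,210:310]=1
for r in rects(box&(d<-30),'top',.012,100): print('bed',r)
for r in rects(box&(abs(d)<15)&(im.min(2)>170),'top',.079,15): print('white',r)
cv2.imwrite('pics/crop4.png',cv2.resize(im[170:290,210:450].astype(np.uint8),(800,400)))
E
```

```text
t 12.7 [ 0.4521 -0.3154  0.1124] yaw 147.7 tilt 0.18 f [-1.4  0.6 -3.8] gap 0.0489 gf 62.6766300201416
n8 rot [0.0004, 0.0001, 0.1468] t [0.0246, 0.0333, -0.0009] |t| 0.041 deg 8.4 minreach 0.500 q1 -35
bed (np.uint64(610), (np.float64(243.2), np.float64(234.3)), array([0.5329, 0.0128]), array([0.5422, 0.0063]), [np.float32(39.4), np.float32(146.8)], np.float32(88.81065))
bed (np.uint64(511), (np.float64(302.2), np.float64(223.1)), array([ 0.5547, -0.1149]), array([ 0.563 , -0.1029]), [np.float32(53.8), np.float32(85.8)], np.float32(179.10059))
bed (np.uint64(1193), (np.float64(263.4), np.float64(209.8)), array([ 0.5859, -0.0311]), array([ 0.5861, -0.0309]), [np.float32(65.0), np.float32(88.9)], np.float32(80.989815))
bed (np.uint64(1152), (np.float64(272.9), np.float64(179.1)), array([ 0.654 , -0.0521]), array([ 0.6498, -0.0532]), [np.float32(49.6), np.float32(155.9)], np.float32(88.69191))
bed (np.uint64(489), (np.float64(221.6), np.float64(184.7)), array([0.6441, 0.0606]), array([0.6426, 0.0542]), [np.float32(63.5), np.float32(71.4)], np.float32(99.68355))
white (np.uint64(64), (np.float64(288.3), np.float64(206.6)), array([ 0.5768, -0.0904]), array([ 0.5769, -0.0904]), [np.float32(10.4), np.float32(24.3)], np.float32(170.20105))
white (np.uint64(63), (np.float64(230.0), np.float64(198.6)), array([0.596 , 0.0282]), array([0.5961, 0.0281]), [np.float32(10.5), np.float32(24.0)], np.float32(171.18861))[ WARN:0@1.599] global loadsave.cpp:1063 imwrite_ Unsupported depth image for selected encoder is fallbacked to CV_8U.
```

View pics/crop4.png

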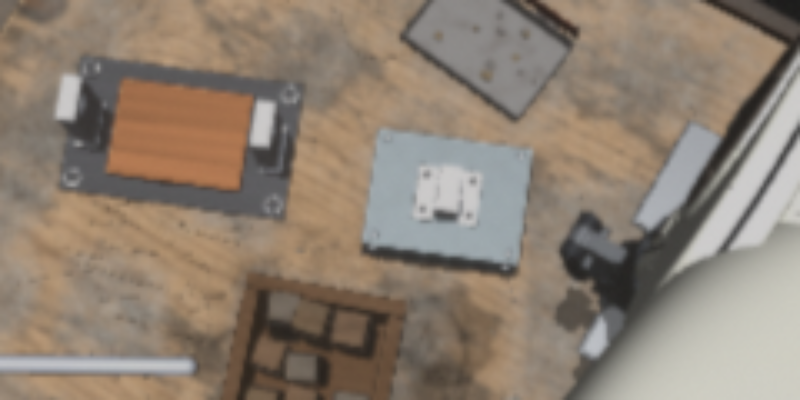

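The bar is in the grip. The bed measures 65×89 mm, centred at (0.586, −0.031) and turned 80.6°. The bench z agrees. Now I'll carry the bar over at z 0.165.

Request:
{"api": "arm_command", "payload": {
  "rot": [
    [0,0,0],
    [0,0,0.1465],
    [0,0,0.1465],
    [0,0,0.1465],
    [0,0,0.1465],
    [0,0,0.1465],
    [0,0,0.1465],
    [0,0,0.1465],
    [0,0,0.1465],
    [0,0,0],
    [0,0,0]
  ],
  "translation": [
    [0,0,-0.045],
    [0.0247,0.0334,-0.001],
    [0.0247,0.0334,-0.001],
    [0.0247,0.0334,-0.001],
    [0.0247,0.0334,-0.001],
    [0.0247,0.0334,-0.001],
    [0.0247,0.0334,-0.001],
    [0.0247,0.0334,-0.001],
    [0.0247,0.0334,-0.001],
    [0,0,0],
    [0,0,0]
  ],
  "gripper": [0.045,0.045,0.045,0.045,0.045,0.045,0.045,0.045,0.045,0.045,0.045]
}}

```text
t: 13.85
tcp_pos: [0.5809, -0.033, 0.1626]
tcp_rot: [0.757, 0.653, -0.001, -0.002]
wrist_force: [-0.2, -0.9, -2.7]
finger_gap: 0.0488
gripper_force: 63.6
```

```bash
python3 - <<'E'
from h import *
st();plan(.5858,-.0313,.03,80.6,5)
E
```

```text
t 13.85 [ 0.5809 -0.033   0.1626] yaw 81.59 tilt 0.22 f [-0.2 -0.9 -2.7] gap 0.0488 gf 63.55862259864807
n5 rot [-0.0008, -0.0001, 0.0035] t [0.0005, 0.001, 0.0265] |t| 0.027 deg 0.2 minreach 0.583 q1 -3
```

Request:
{"api": "arm_command", "payload": {
  "rot": [
    [0,0,0.0173],
    [0,0,0],
    [0,0,0],
    [0,0,0],
    [0,0,0],
    [0,0,0]
  ],
  "translation": [
    [0.002,0.004,0.04],
    [0,0,0.04],
    [0,0,0.03],
    [0,0,0.02],
    [0,0,0],
    [0,0,0]
  ],
  "gripper": [0.045,0.045,0.045,0.045,0.045,0.045]
}}

```text
t: 14.45
tcp_pos: [0.5854, -0.0332, 0.0352]
tcp_rot: [0.764, 0.645, 0.0, -0.0]
wrist_force: [0.4, 0.7, -2.1]
finger_gap: 0.0494
gripper_force: 63.6
```

```bash
python3 - <<'E'
from h import *
st();plan(.5858,-.0313,.015,80.6,1)
E
```

```text
t 14.45 [ 0.5854 -0.0332  0.0352] yaw 80.39 tilt 0.05 f [ 0.4  0.7 -2.1] gap 0.0494 gf 63.60403060913086
n1 rot [-0.0004, -0.0008, -0.0037] t [0.0019, 0.0001, 0.0202] |t| 0.020 deg 0.2 minreach 0.587 q1 -3
```

Request:
{"api": "arm_command", "payload": {
  "rot": [
    [0,0,-0.004],
    [0,0,0],
    [0,0,0],
    [0,0,0],
    [0,0,0]
  ],
  "translation": [
    [0.0019,0,0.01],
    [0,0,0.006],
    [0,0,0.003],
    [0,0,0.001],
    [0,0,0]
  ],
  "gripper": [0.045,0.045,0.045,0.045,0.045]
}}

```text
t: 14.95
tcp_pos: [0.5871, -0.0304, 0.0158]
tcp_rot: [0.762, 0.647, 0.001, 0.0]
wrist_force: [-0.0, 0.6, -2.3]
finger_gap: 0.0491
gripper_force: 63.6
```

```bash
python3 - <<'E'
from h import *
st()
E
```

```text
t 14.95 [ 0.5871 -0.0304  0.0158] yaw 80.68 tilt 0.14 f [-0.   0.6 -2.3] gap 0.0491 gf 63.59130620956421
```

Request:
{"api": "arm_command", "payload": {
  "rot": [
    [0,0,0],
    [0,0,0],
    [0,0,0],
    [0,0,0],
    [0,0,0],
    [0,0,0],
    [0,0,0],
    [0,0,0],
    [0,0,0],
    [0,0,0]
  ],
  "translation": [
    [0,0,0],
    [0,0,0],
    [0,0,0],
    [0,0,0],
    [0,0,-0.03],
    [0,0,-0.04],
    [0,0,-0.04],
    [0,0,-0.04],
    [0,0,0],
    [0,0,0]
  ],
  "gripper": [0.066,0.066,0.066,0.066,0.066,0.066,0.066,0.066,0.066,0.066]
}}

```text
t: 15.95
tcp_pos: [0.5877, -0.0307, 0.1673]
tcp_rot: [0.762, 0.647, 0.002, 0.002]
wrist_force: [-0.6, -0.2, -1.0]
finger_gap: 0.0661
gripper_force: 0.0
```

```bash
python3 - <<'E'
from h import *
st();plan(.5422,-.366,.155,147.8,8);plan(.5422,-.366,.155,147.8,9)
E
```

```text
t 15.95 [ 0.5877 -0.0307  0.1673] yaw 80.67 tilt 0.34 f [-0.6 -0.2 -1. ] gap 0.0661 gf 0.0
n8 rot [0.0007, 0.0002, -0.1465] t [-0.0396, -0.0209, 0.0015] |t| 0.045 deg 8.4 minreach 0.544 q1 -3
n9 rot [0.0007, 0.0002, -0.1302] t [-0.0351, -0.0188, 0.0013] |t| 0.040 deg 7.5 minreach 0.545 q1 -3
```

Request:
{"api": "arm_command", "payload": {
  "rot": [
    [0,0,-0.1302],
    [0,0,-0.1302],
    [0,0,-0.1302],
    [0,0,-0.1302],
    [0,0,-0.1302],
    [0,0,-0.1302],
    [0,0,-0.1302],
    [0,0,-0.1302],
    [0,0,-0.1302],
    [0,0,0],
    [0,0,0],
    [0,0,0]
  ],
  "translation": [
    [-0.0351,-0.0188,0.0013],
    [-0.0351,-0.0188,0.0013],
    [-0.0351,-0.0188,0.0013],
    [-0.0351,-0.0188,0.0013],
    [-0.0351,-0.0188,0.0013],
    [-0.0351,-0.0188,0.0013],
    [-0.0351,-0.0188,0.0013],
    [-0.0351,-0.0188,0.0013],
    [-0.0351,-0.0188,0.0013],
    [0,0,0.05],
    [0,0,0.05],
    [0,0,0]
  ],
  "gripper": [0.066,0.066,0.066,0.066,0.066,0.066,0.066,0.066,0.066,0.066,0.066,0.066]
}}

```text
t: 17.15
tcp_pos: [0.5347, -0.3616, 0.0428]
tcp_rot: [0.278, 0.961, 0.004, -0.009]
wrist_force: [-1.5, 0.2, -2.2]
finger_gap: 0.0658
gripper_force: 0.0
```

Request:
{"api": "arm_command", "payload": {
  "rot": [
    [0,0,0]
  ],
  "translation": [
    [0,0,0]
  ],
  "gripper": [0.066]
}}

```text
t: 17.25
tcp_pos: [0.5401, -0.3647, 0.0515]
tcp_rot: [0.277, 0.961, 0.002, -0.002]
wrist_force: [0.4, 0.1, 0.0]
finger_gap: 0.0661
gripper_force: 0.0
```

```bash
python3 - <<'E'
from h import *
st();plan(.5422,-.366,.003,147.8,1)
im=snap('top').astype(int)[:,:,::-1];V=im.max(2);d=im[:,:,0]-im[:,:,2]
cv2.imwrite('pics/top2.png',im.astype(np.uint8))
box=np.zeros(V.shape,bool);box[185:232,235:285]=1
for r in rects(box&(d>5)&(V>110),'top',.019,100): print('bar on bed',r)
E
```

```text
t 17.25 [ 0.5401 -0.3647  0.0515] yaw 147.81 tilt 0.29 f [0.4 0.1 0. ] gap 0.0661 gf 0.0
n1 rot [0.0022, -0.0046, 0.0002] t [-0.0027, -0.0001, 0.0485] |t| 0.049 deg 0.3 minreach 0.654 q1 -34
bar on bed (np.uint64(694), (np.float64(262.9), np.float64(209.0)), array([ 0.5861, -0.0309]), array([ 0.5862, -0.0307]), [np.float32(46.8), np.float32(72.4)], np.float32(81.563286))
```

Bar 1 lies centred on the bed to within 1 mm. Next I'll grasp bar 2.

Request:
{"api": "arm_command", "payload": {
  "rot": [
    [0,0,0],
    [0,0,0],
    [0,0,0],
    [0,0,0],
    [0,0,0]
  ],
  "translation": [
    [0,0,0.02],
    [0,0,0.02],
    [0,0,0.008],
    [0,0,0],
    [0,0,0]
  ],
  "gripper": [0.066,0.066,0.066,0.066,0.066]
}}

```text
t: 17.8
tcp_pos: [0.5433, -0.3666, 0.0079]
tcp_rot: [0.277, 0.961, 0.0, 0.003]
wrist_force: [-0.3, -0.0, 0.0]
finger_gap: 0.0657
gripper_force: 0.0
```

```bash
python3 - <<'E'
from h import *
st();plan(.5422,-.366,.003,147.8,1)
E
```

```text
t 17.8 [ 0.5433 -0.3666  0.0079] yaw 147.83 tilt 0.3 f [-0.3 -0.   0. ] gap 0.0657 gf 0.0
n1 rot [0.0018, 0.0049, 0.0005] t [0.0013, -0.0001, 0.0049] |t| 0.005 deg 0.3 minreach 0.654 q1 -34
```

Request:
{"api": "arm_command", "payload": {
  "rot": [
    [0,0,0],
    [0,0,0],
    [0,0,0],
    [0,0,0],
    [0,0,0],
    [0,0,0]
  ],
  "translation": [
    [0,0,0.005],
    [0,0,0],
    [0,0,0],
    [0,0,0],
    [0,0,0],
    [0,0,0]
  ],
  "gripper": [0.066,0.066,0.045,0.045,0.045,0.045]
}}

```text
t: 18.4
tcp_pos: [0.5423, -0.3662, 0.0018]
tcp_rot: [0.277, 0.961, 0.0, 0.002]
wrist_force: [-1.7, 1.1, 5.7]
finger_gap: 0.0506
gripper_force: 61.3
```

Request:
{"api": "arm_command", "payload": {
  "rot": [
    [0,0,0],
    [0,0,0],
    [0,0,0],
    [0,0,0],
    [0,0,0],
    [0,0,0],
    [0,0,0]
  ],
  "translation": [
    [0,0,-0.01],
    [0,0,-0.03],
    [0,0,-0.04],
    [0,0,-0.04],
    [0,0,-0.04],
    [0,0,0],
    [0,0,0]
  ],
  "gripper": [0.045,0.045,0.045,0.045,0.045,0.045,0.045]
}}

```text
t: 19.1
tcp_pos: [0.542, -0.3663, 0.1615]
tcp_rot: [0.277, 0.961, 0.0, 0.002]
wrist_force: [0.3, 1.2, -3.1]
finger_gap: 0.0503
gripper_force: 63.0
```

```bash
python3 - <<'E'
from h import *
st();plan(.5858,-.0313,.165,80.6,9)
E
```

```text
t 19.1 [ 0.542  -0.3663  0.1615] yaw 147.81 tilt 0.23 f [ 0.3  1.2 -3.1] gap 0.0503 gf 63.042056607082486
n9 rot [0.0004, 0.0002, 0.1303] t [0.0324, 0.023, -0.0004] |t| 0.040 deg 7.5 minreach 0.544 q1 -34
```

Request:
{"api": "arm_command", "payload": {
  "rot": [
    [0,0,0.1303],
    [0,0,0.1303],
    [0,0,0.1303],
    [0,0,0.1303],
    [0,0,0.1303],
    [0,0,0.1303],
    [0,0,0.1303],
    [0,0,0.1303],
    [0,0,0.1303],
    [0,0,0],
    [0,0,0],
    [0,0,0]
  ],
  "translation": [
    [0.0324,0.023,-0.0004],
    [0.0324,0.023,-0.0004],
    [0.0324,0.023,-0.0004],
    [0.0324,0.023,-0.0004],
    [0.0324,0.023,-0.0004],
    [0.0324,0.023,-0.0004],
    [0.0324,0.023,-0.0004],
    [0.0324,0.023,-0.0004],
    [0.0324,0.023,-0.0004],
    [0,0,0],
    [0,0,0.04],
    [0,0,0.03]
  ],
  "gripper": [0.045,0.045,0.045,0.045,0.045,0.045,0.045,0.045,0.045,0.045,0.045,0.045]
}}

```text
t: 20.3
tcp_pos: [0.5836, -0.0308, 0.0912]
tcp_rot: [0.762, 0.648, -0.0, -0.001]
wrist_force: [-0.4, 0.2, -3.2]
finger_gap: 0.0501
gripper_force: 63.2
```

Request:
{"api": "arm_command", "payload": {
  "rot": [
    [0,0,0],
    [0,0,0],
    [0,0,0]
  ],
  "translation": [
    [0,0,0],
    [0,0,0],
    [0,0,0]
  ],
  "gripper": [0.045,0.045,0.045]
}}

```text
t: 20.6
tcp_pos: [0.5862, -0.0315, 0.0958]
tcp_rot: [0.763, 0.647, 0.002, 0.001]
wrist_force: [0.7, 0.1, -2.1]
finger_gap: 0.0503
gripper_force: 63.6
```

```bash
python3 - <<'E'
from h import *
st();plan(.5858,-.0313,.022,80.6,1)
E
```

```text
t 20.6 [ 0.5862 -0.0315  0.0958] yaw 80.6 tilt 0.24 f [ 0.7  0.1 -2.1] gap 0.0503 gf 63.64437055774033
n1 rot [0.0039, -0.0014, 0.0001] t [0.0, -0.0008, 0.0738] |t| 0.074 deg 0.2 minreach 0.587 q1 -3
```

Request:
{"api": "arm_command", "payload": {
  "rot": [
    [0,0,0],
    [0,0,0],
    [0,0,0],
    [0,0,0],
    [0,0,0],
    [0,0,0]
  ],
  "translation": [
    [0,0,0.035],
    [0,0,0.025],
    [0,0,0.01],
    [0,0,0.003],
    [0,0,0],
    [0,0,0]
  ],
  "gripper": [0.045,0.045,0.045,0.045,0.045,0.045]
}}

```text
t: 21.2
tcp_pos: [0.5872, -0.0312, 0.0235]
tcp_rot: [0.763, 0.647, 0.002, 0.002]
wrist_force: [0.1, -0.6, -2.3]
finger_gap: 0.0505
gripper_force: 63.6
```

```bash
python3 - <<'E'
from h import *
st();plan(.5858,-.0313,.022,80.6,1)
E
```

```text
t 21.2 [ 0.5872 -0.0312  0.0235] yaw 80.61 tilt 0.33 f [ 0.1 -0.6 -2.3] gap 0.0505 gf 63.63965280354023
n1 rot [0.0056, -0.0016, 0.0003] t [-0.0003, -0.0014, 0.0015] |t| 0.002 deg 0.3 minreach 0.587 q1 -3
```

Request:
{"api": "arm_command", "payload": {
  "rot": [
    [0,0,0],
    [0,0,0],
    [0,0,0],
    [0,0,0],
    [0,0,0],
    [0,0,0],
    [0,0,0],
    [0,0,0],
    [0,0,0],
    [0,0,0]
  ],
  "translation": [
    [0,0,0],
    [0,0,0],
    [0,0,0],
    [0,0,0],
    [0,0,-0.03],
    [0,0,-0.04],
    [0,0,-0.04],
    [0,0,-0.03],
    [0,0,0],
    [0,0,0]
  ],
  "gripper": [0.066,0.066,0.066,0.066,0.066,0.066,0.066,0.066,0.066,0.066]
}}

```text
t: 22.2
tcp_pos: [0.5858, -0.0312, 0.1625]
tcp_rot: [0.763, 0.647, 0.002, 0.001]
wrist_force: [0.2, 0.4, -0.2]
finger_gap: 0.0658
gripper_force: 0.0
```

```bash
python3 - <<'E'
from h import *
st();plan(.4777,-.4594,.155,155.4,11)
E
```

```text
t 22.2 [ 0.5858 -0.0312  0.1625] yaw 80.62 tilt 0.26 f [ 0.2  0.4 -0.2] gap 0.0658 gf 0.0
n11 rot [0.0004, 0.0001, -0.1187] t [-0.0336, -0.027, 0.0006] |t| 0.043 deg 6.8 minreach 0.508 q1 -3
```

Request:
{"api": "arm_command", "payload": {
  "rot": [
    [0,0,-0.1187],
    [0,0,-0.1187],
    [0,0,-0.1187],
    [0,0,-0.1187],
    [0,0,-0.1187],
    [0,0,-0.1187],
    [0,0,-0.1187],
    [0,0,-0.1187],
    [0,0,-0.1187],
    [0,0,-0.1187],
    [0,0,-0.1187],
    [0,0,0]
  ],
  "translation": [
    [-0.0336,-0.027,0.0006],
    [-0.0336,-0.027,0.0006],
    [-0.0336,-0.027,0.0006],
    [-0.0336,-0.027,0.0006],
    [-0.0336,-0.027,0.0006],
    [-0.0336,-0.027,0.0006],
    [-0.0336,-0.027,0.0006],
    [-0.0336,-0.027,0.0006],
    [-0.0336,-0.027,0.0006],
    [-0.0336,-0.027,0.0006],
    [-0.0336,-0.027,0.0006],
    [0,0,0.04]
  ],
  "gripper": [0.066,0.066,0.066,0.066,0.066,0.066,0.066,0.066,0.066,0.066,0.066,0.066]
}}

```text
t: 23.4
tcp_pos: [0.4821, -0.4685, 0.1187]
tcp_rot: [0.214, 0.977, -0.004, 0.008]
wrist_force: [-0.5, 0.3, 0.7]
finger_gap: 0.0662
gripper_force: 0.0
```

Request:
{"api": "arm_command", "payload": {
  "rot": [
    [0,0,0],
    [0,0,0],
    [0,0,0]
  ],
  "translation": [
    [0,0,0.05],
    [0,0,0],
    [0,0,0]
  ],
  "gripper": [0.066,0.066,0.066]
}}

```text
t: 23.7
tcp_pos: [0.4758, -0.4574, 0.062]
tcp_rot: [0.213, 0.977, 0.002, -0.002]
wrist_force: [1.1, -0.7, 1.5]
finger_gap: 0.0658
gripper_force: 0.0
```

```bash
python3 - <<'E'
from h import *
st();plan(.4777,-.4594,.003,155.4,1)
im=snap('top').astype(int)[:,:,::-1];V=im.max(2);d=im[:,:,0]-im[:,:,2]
box=np.zeros(V.shape,bool);box[185:232,235:285]=1
for r in rects(box&(d>5)&(V>110),'top',.026,100): print('bar on bed',r)
b2=np.zeros(V.shape,bool);b2[210:290,300:370]=1
for r in rects(b2&(d>5)&(V>110),'top',.049,100): print('cover',r)
pm=np.zeros(V.shape,bool);pm[255:300,160:300]=1
for r in rects(pm&(im.min(2)>110)&(abs(d)<50)&(d>-15),'top',.006,100): print('pinbar',r)
E
```

```text
t 23.7 [ 0.4758 -0.4574  0.062 ] yaw 155.43 tilt 0.35 f [ 1.1 -0.7  1.5] gap 0.0658 gf 0.0
n1 rot [0.0039, -0.0046, 0.0006] t [-0.0028, -0.0013, 0.059] |t| 0.059 deg 0.3 minreach 0.663 q1 -44
bar on bed (np.uint64(740), (np.float64(263.4), np.float64(208.6)), array([ 0.5855, -0.0329]), array([ 0.585, -0.033]), [np.float32(47.9), np.float32(74.6)], np.float32(81.24716))
cover (np.uint64(1599), (np.float64(343.9), np.float64(228.9)), array([ 0.5338, -0.2031]), array([ 0.5342, -0.2031]), [np.float32(72.9), np.float32(96.0)], np.float32(80.61008))
pinbar (np.uint64(377), (np.float64(231.7), np.float64(278.9)), array([0.4376, 0.0382]), array([0.4382, 0.0375]), [np.float32(12.6), np.float32(154.8)], np.float32(87.91507))
```

Request:
{"api": "arm_command", "payload": {
  "rot": [
    [0,0,0],
    [0,0,0],
    [0,0,0],
    [0,0,0],
    [0,0,0]
  ],
  "translation": [
    [-0.001,-0.001,0.025],
    [0,0,0.02],
    [0,0,0.007],
    [0,0,0],
    [0,0,0]
  ],
  "gripper": [0.066,0.066,0.066,0.066,0.066]
}}

```text
t: 24.25
tcp_pos: [0.4794, -0.4613, 0.0149]
tcp_rot: [0.213, 0.977, -0.0, 0.003]
wrist_force: [0.9, 0.6, 0.4]
finger_gap: 0.0661
gripper_force: 0.0
```

```bash
python3 - <<'E'
from h import *
st();plan(.4777,-.4594,.003,155.4,1)
E
```

```text
t 24.25 [ 0.4794 -0.4613  0.0149] yaw 155.45 tilt 0.3 f [0.9 0.6 0.4] gap 0.0661 gf 0.0
n1 rot [0.0005, 0.0052, 0.0008] t [0.0024, 0.0011, 0.0119] |t| 0.012 deg 0.3 minreach 0.663 q1 -44
```

Request:
{"api": "arm_command", "payload": {
  "rot": [
    [0,0,0],
    [0,0,0],
    [0,0,0],
    [0,0,0],
    [0,0,0],
    [0,0,0],
    [0,0,0]
  ],
  "translation": [
    [0.001,0.001,0.006],
    [0,0,0.004],
    [0,0,0],
    [0,0,0],
    [0,0,0],
    [0,0,0],
    [0,0,0]
  ],
  "gripper": [0.066,0.066,0.066,0.045,0.045,0.045,0.045]
}}

```text
t: 24.95
tcp_pos: [0.4775, -0.4593, 0.0035]
tcp_rot: [0.213, 0.977, 0.0, 0.001]
wrist_force: [-2.3, 0.6, 5.4]
finger_gap: 0.0487
gripper_force: 60.9
```

Request:
{"api": "arm_command", "payload": {
  "rot": [
    [0,0,0],
    [0,0,0],
    [0,0,0],
    [0,0,0],
    [0,0,0],
    [0,0,0],
    [0,0,0]
  ],
  "translation": [
    [0,0,-0.01],
    [0,0,-0.03],
    [0,0,-0.04],
    [0,0,-0.04],
    [0,0,-0.04],
    [0,0,0],
    [0,0,0]
  ],
  "gripper": [0.045,0.045,0.045,0.045,0.045,0.045,0.045]
}}

```text
t: 25.65
tcp_pos: [0.4782, -0.4598, 0.1645]
tcp_rot: [0.213, 0.977, -0.0, 0.003]
wrist_force: [-0.4, 0.8, -0.3]
finger_gap: 0.0449
gripper_force: 0.0
```

```bash
python3 - <<'E'
from h import *
st();plan(.5858,-.0313,.165,80.6,11)
E
```

```text
t 25.65 [ 0.4782 -0.4598  0.1645] yaw 155.44 tilt 0.32 f [-0.4  0.8 -0.3] gap 0.0449 gf 0.0
n11 rot [0.0004, 0.0004, 0.1187] t [0.0302, 0.0308, -0.0001] |t| 0.043 deg 6.8 minreach 0.509 q1 -44
```

The grip slackened and the bar was lost, so I need to look for it.

```bash
python3 - <<'E'
from h import *
im=snap('top','top3.png');s=snap('scene','s3.png')
a=cv2.resize(im[180:330,380:540,::-1],(400,375));b=cv2.resize(s[150:300,290:450,::-1],(400,375))
cv2.imwrite('pics/crop5.png',np.hstack([a,b]))
E
```

```text
(no output)
```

View pics/crop5.png

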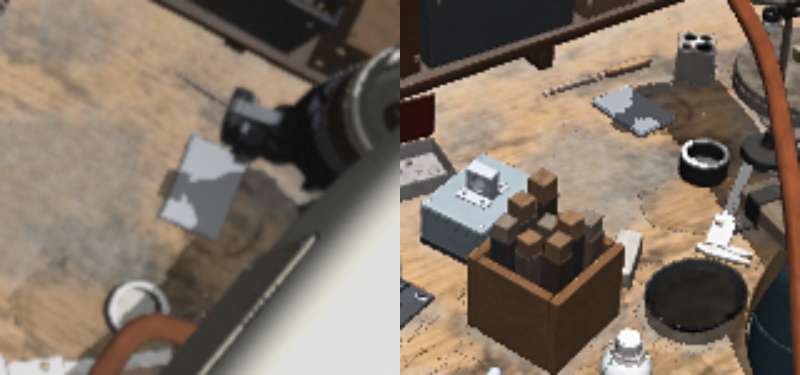

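The bar lies flat near its old place. In the top crop its corners are at (193,136), (247,153), (215,240) and (160,213); in the scene crop they are at (590,98), (632,85), (673,120) and (645,137).

```bash
python3 - <<'E'
from h import *
c=np.array([(193,136),(247,153),(215,240),(160,213)])*.4+[380,180]
q=ray('top',c,.007)[:,:2];print(q.round(4),q.mean(0),[np.degrees(np.arctan2(*(a-b)[::-1]))%180 for a,b in((q[0],q[3]),(q[1],q[2]))])
c=(np.array([(590,98),(632,85),(673,120),(645,137)])-[400,0])*.4+[290,150]
q=ray('scene',c,.007)[:,:2];print(q.round(4),q.mean(0),[np.degrees(np.arctan2(*(a-b)[::-1]))%180 for a,b in((q[0],q[3]),(q[1],q[2]))])
E
```

```text
[[ 0.5238 -0.4484]
 [ 0.5081 -0.4938]
 [ 0.4339 -0.4617]
 [ 0.4579 -0.4164]] [ 0.48090172 -0.45508063] [np.float64(154.0776356942777), np.float64(156.62771632248325)]
[[ 0.5281 -0.4522]
 [ 0.4968 -0.4977]
 [ 0.4318 -0.4559]
 [ 0.447  -0.4129]] [ 0.47591503 -0.4546648 ] [np.float64(154.16425534850677), np.float64(147.2446122573677)]
```

Request:
{"api": "arm_command", "payload": {
  "rot": [
    [0,0,0],
    [0,0,0],
    [0,0,0],
    [0,0,0],
    [0,0,0],
    [0,0,0]
  ],
  "translation": [
    [0,-0.04,-0.03],
    [0,-0.04,-0.03],
    [0,-0.04,-0.03],
    [0,-0.04,0],
    [0,0,0],
    [0,0,0]
  ],
  "gripper": [0.066,0.066,0.066,0.066,0.066,0.066]
}}

```text
t: 26.35
tcp_pos: [0.4093, -0.6051, 0.2485]
tcp_rot: [0.214, 0.977, 0.003, -0.001]
wrist_force: [0.6, 0.6, -1.0]
finger_gap: 0.0665
gripper_force: 0.0
```

```bash
python3 - <<'E'
from h import *
st()
for n,(v0,v1,u0,u1) in(('top',(225,290,435,500)),('scene',(170,215,350,420))):
    im=snap(n,n+'4.png').astype(int)[:,:,::-1];d=im[:,:,0]-im[:,:,2]
    b=np.zeros(d.shape,bool);b[v0:v1,u0:u1]=1
    for r in rects(cv2.morphologyEx((b&(d>2)).astype(np.uint8),cv2.MORPH_OPEN,np.ones((3,3))),n,.007,100): print(n,r)
E
```

```text
t 26.35 [ 0.4093 -0.6051  0.2485] yaw 155.31 tilt 0.32 f [ 0.6  0.6 -1. ] gap 0.0665 gf 0.0
top (np.uint64(835), (np.float64(461.3), np.float64(254.5)), array([ 0.4801, -0.4546]), array([ 0.4799, -0.4545]), [np.float32(51.0), np.float32(76.3)], np.float32(155.07489))
scene (np.uint64(338), (np.float64(383.0), np.float64(194.0)), array([ 0.4778, -0.4529]), array([ 0.4785, -0.4533]), [np.float32(54.9), np.float32(79.5)], np.float32(155.02335))
```

Bar 3 is at (0.480, −0.4545), yaw 155°, and both views agree. I'll regrasp it.

```bash
python3 - <<'E'
from h import *
plan(.480,-.4543,.055,155.1,6)
E
```

```text
n6 rot [0.0007, -0.0002, 0.0011] t [-0.0001, 0.0273, 0.0326] |t| 0.043 deg 0.1 minreach 0.661 q1 -56
```

Request:
{"api": "arm_command", "payload": {
  "rot": [
    [0,0,0.0011],
    [0,0,0.0011],
    [0,0,0.0011],
    [0,0,0.0011],
    [0,0,0.0011],
    [0,0,0.0011],
    [0,0,0],
    [0,0,0],
    [0,0,0]
  ],
  "translation": [
    [0,0.041,0.02],
    [0,0.041,0.025],
    [0,0.041,0.03],
    [0,0.041,0.04],
    [0,0,0.04],
    [0,0,0.04],
    [0,0,0],
    [0,0,0],
    [0,0,0]
  ],
  "gripper": [0.066,0.066,0.066,0.066,0.066,0.066,0.066,0.066,0.066]
}}

```text
t: 27.35
tcp_pos: [0.4785, -0.4618, 0.0659]
tcp_rot: [0.216, 0.976, -0.0, 0.003]
wrist_force: [-0.2, 0.1, 0.7]
finger_gap: 0.0663
gripper_force: 0.0
```

```bash
python3 - <<'E'
from h import *
st();plan(.48,-.4543,.003,155.1,1)
E
```

```text
t 27.35 [ 0.4785 -0.4618  0.0659] yaw 155.08 tilt 0.34 f [-0.2  0.1  0.7] gap 0.0663 gf 0.0
n1 rot [0.0003, 0.0059, -0.0003] t [0.0022, 0.0074, 0.0629] |t| 0.063 deg 0.3 minreach 0.661 q1 -44
```

Request:
{"api": "arm_command", "payload": {
  "rot": [
    [0,0,0],
    [0,0,0],
    [0,0,0],
    [0,0,0],
    [0,0,0],
    [0,0,0]
  ],
  "translation": [
    [0.001,0.0074,0.01],
    [0,0,0.025],
    [0,0,0.015],
    [0,0,0.005],
    [0,0,0],
    [0,0,0]
  ],
  "gripper": [0.066,0.066,0.066,0.066,0.066,0.066]
}}

```text
t: 27.95
tcp_pos: [0.4797, -0.4543, 0.0088]
tcp_rot: [0.216, 0.976, 0.0, 0.002]
wrist_force: [0.2, -0.7, 0.5]
finger_gap: 0.0664
gripper_force: 0.0
```

```bash
python3 - <<'E'
from h import *
st();plan(.48,-.4543,.003,155.1,1)
E
```

```text
t 27.95 [ 0.4797 -0.4543  0.0088] yaw 155.04 tilt 0.19 f [ 0.2 -0.7  0.5] gap 0.0664 gf 0.0
n1 rot [0.0014, 0.0029, -0.0011] t [-0.0002, 0.0001, 0.0058] |t| 0.006 deg 0.2 minreach 0.661 q1 -43
```

Request:
{"api": "arm_command", "payload": {
  "rot": [
    [0,0,0],
    [0,0,0],
    [0,0,0],
    [0,0,0],
    [0,0,0],
    [0,0,0],
    [0,0,0]
  ],
  "translation": [
    [0,0,0.006],
    [0,0,0],
    [0,0,0],
    [0,0,0],
    [0,0,0],
    [0,0,0],
    [0,0,0]
  ],
  "gripper": [0.066,0.066,0.045,0.045,0.045,0.045,0.045],
  "force": 70
}}

```text
t: 28.65
tcp_pos: [0.4794, -0.4541, 0.0034]
tcp_rot: [0.216, 0.976, 0.0, 0.001]
wrist_force: [-1.4, 0.7, 5.0]
finger_gap: 0.0482
gripper_force: 71.1
```

Request:
{"api": "arm_command", "payload": {
  "rot": [
    [0,0,0],
    [0,0,0],
    [0,0,0],
    [0,0,0],
    [0,0,0],
    [0,0,0],
    [0,0,0]
  ],
  "translation": [
    [0,0,-0.01],
    [0,0,-0.03],
    [0,0,-0.04],
    [0,0,-0.04],
    [0,0,-0.04],
    [0,0,0],
    [0,0,0]
  ],
  "gripper": [0.045,0.045,0.045,0.045,0.045,0.045,0.045]
}}

```text
t: 29.35
tcp_pos: [0.4798, -0.4545, 0.1643]
tcp_rot: [0.216, 0.976, -0.0, 0.003]
wrist_force: [-0.0, 1.0, 0.1]
finger_gap: 0.0448
gripper_force: 0.0
```

```bash
python3 - <<'E'
from h import *
st();plan(.5858,-.0313,.165,80.6,11)
E
```

```text
t 29.35 [ 0.4798 -0.4545  0.1643] yaw 155.06 tilt 0.34 f [-0.   1.   0.1] gap 0.0448 gf 0.0
n11 rot [0.0004, 0.0004, 0.1181] t [0.03, 0.0302, -0.0001] |t| 0.043 deg 6.8 minreach 0.510 q1 -44
```

It dropped again. The failed grasps were at TCP 3.5 mm and the good ones at 1.8–2.8 mm, so the pads only caught the bar's top edge. I'll grasp lower after re-measuring.

Request:
{"api": "arm_command", "payload": {
  "rot": [
    [0,0,0],
    [0,0,0],
    [0,0,0],
    [0,0,0],
    [0,0,0],
    [0,0,0]
  ],
  "translation": [
    [0,-0.04,0],
    [0,-0.04,0],
    [0,-0.04,0],
    [0,-0.03,0],
    [0,0,0],
    [0,0,0]
  ],
  "gripper": [0.066,0.066,0.066,0.066,0.066,0.066]
}}

```text
t: 29.95
tcp_pos: [0.4145, -0.5895, 0.1591]
tcp_rot: [0.217, 0.976, 0.002, -0.0]
wrist_force: [-0.4, -0.5, -0.3]
finger_gap: 0.0661
gripper_force: 0.0
```

```bash
python3 - <<'E'
from h import *
st()
for n,(v0,v1,u0,u1) in(('top',(225,290,435,500)),('scene',(170,215,350,420))):
    im=snap(n,n+'5.png').astype(int)[:,:,::-1];d=im[:,:,0]-im[:,:,2]
    b=np.zeros(d.shape,bool);b[v0:v1,u0:u1]=1
    for r in rects(cv2.morphologyEx((b&(d>2)).astype(np.uint8),cv2.MORPH_OPEN,np.ones((3,3))),n,.007,100): print(n,r)
plan(.48,-.4545,.055,155,5)
E
```

```text
t 29.95 [ 0.4145 -0.5895  0.1591] yaw 154.96 tilt 0.27 f [-0.4 -0.5 -0.3] gap 0.0661 gf 0.0
top (np.uint64(809), (np.float64(449.3), np.float64(250.3)), array([ 0.4896, -0.4296]), array([ 0.4894, -0.4288]), [np.float32(50.9), np.float32(76.7)], np.float32(148.61453))
scene (np.uint64(349), (np.float64(376.3), np.float64(197.9)), array([ 0.4869, -0.4274]), array([ 0.4876, -0.4276]), [np.float32(54.4), np.float32(81.6)], np.float32(148.69888))
n5 rot [0.0007, -0.0001, 0.0004] t [-0.0003, 0.0297, 0.0211] |t| 0.036 deg 0.0 minreach 0.661 q1 -55
```

```bash
python3 - <<'E'
from h import *
plan(.489,-.429,.16,148.65,5)
E
```

```text
n5 rot [0.0007, -0.0001, 0.0225] t [0.0017, 0.0351, 0.0001] |t| 0.035 deg 1.3 minreach 0.651 q1 -55
```

Request:
{"api": "arm_command", "payload": {
  "rot": [
    [0,0,0.0221],
    [0,0,0.0221],
    [0,0,0.0221],
    [0,0,0.0221],
    [0,0,0.0221],
    [0,0,0],
    [0,0,0],
    [0,0,0],
    [0,0,0]
  ],
  "translation": [
    [0.0017,0.0351,0],
    [0.0017,0.0351,0],
    [0.0017,0.0351,0],
    [0.0017,0.0351,0],
    [0.0017,0.0351,0],
    [0,0,0.05],
    [0,0,0.05],
    [0,0,0],
    [0,0,0]
  ],
  "gripper": [0.066,0.066,0.066,0.066,0.066,0.066,0.066,0.066,0.066]
}}

```text
t: 30.95
tcp_pos: [0.4891, -0.4286, 0.0618]
tcp_rot: [0.269, 0.963, 0.001, -0.0]
wrist_force: [1.1, 0.2, 0.8]
finger_gap: 0.0662
gripper_force: 0.0
```

```bash
python3 - <<'E'
from h import *
st();plan(.489,-.429,.003,148.65,1)
E
```

```text
t 30.95 [ 0.4891 -0.4286  0.0618] yaw 148.81 tilt 0.17 f [1.1 0.2 0.8] gap 0.0662 gf 0.0
n1 rot [0.0025, -0.0015, 0.0029] t [-0.0002, -0.0006, 0.0588] |t| 0.059 deg 0.2 minreach 0.651 q1 -41
```

Descend until TCP is about 0, feeling for contact.

Request:
{"api": "arm_command", "payload": {
  "rot": [
    [0,0,0],
    [0,0,0],
    [0,0,0],
    [0,0,0],
    [0,0,0],
    [0,0,0]
  ],
  "translation": [
    [0,0,0.025],
    [0,0,0.02],
    [0,0,0.01],
    [0,0,0.005],
    [0,0,0],
    [0,0,0]
  ],
  "gripper": [0.066,0.066,0.066,0.066,0.066,0.066]
}}

```text
t: 31.55
tcp_pos: [0.4904, -0.4311, 0.0038]
tcp_rot: [0.27, 0.963, 0.0, 0.002]
wrist_force: [0.3, -0.3, -0.8]
finger_gap: 0.0658
gripper_force: 0.0
```

```bash
python3 - <<'E'
from h import *
st()
E
```

```text
t 31.55 [ 0.4904 -0.4311  0.0038] yaw 148.71 tilt 0.25 f [ 0.3 -0.3 -0.8] gap 0.0658 gf 0.0
```

Request:
{"api": "arm_command", "payload": {
  "rot": [
    [0,0,0],
    [0,0,0],
    [0,0,0]
  ],
  "translation": [
    [0,0,0.003],
    [0,0,0],
    [0,0,0]
  ],
  "gripper": [0.06,0.06,0.06]
}}

```text
t: 31.85
tcp_pos: [0.4895, -0.4302, -0.0007]
tcp_rot: [0.27, 0.963, 0.001, 0.001]
wrist_force: [-0.7, -0.9, -0.9]
finger_gap: 0.0599
gripper_force: 0.0
```

```bash
python3 - <<'E'
from h import *
st()
E
```

```text
t 31.85 [ 0.4895 -0.4302 -0.0007] yaw 148.72 tilt 0.15 f [-0.7 -0.9 -0.9] gap 0.0599 gf 0.0
```

Request:
{"api": "arm_command", "payload": {
  "rot": [
    [0,0,0],
    [0,0,0],
    [0,0,0],
    [0,0,0],
    [0,0,0],
    [0,0,0],
    [0,0,0]
  ],
  "translation": [
    [0,0,0.0015],
    [0,0,0],
    [0,0,0],
    [0,0,0],
    [0,0,0],
    [0,0,0],
    [0,0,-0.012]
  ],
  "gripper": [0.06,0.06,0.045,0.045,0.045,0.045,0.045]
}}

```text
t: 32.55
tcp_pos: [0.4878, -0.4288, 0.0073]
tcp_rot: [0.27, 0.963, 0.002, -0.001]
wrist_force: [-0.7, 0.1, -4.0]
finger_gap: 0.0514
gripper_force: 73.7
```

Request:
{"api": "arm_command", "payload": {
  "rot": [
    [0,0,0],
    [0,0,0],
    [0,0,0],
    [0,0,0],
    [0,0,0],
    [0,0,0],
    [0,0,0]
  ],
  "translation": [
    [0,0,0],
    [0,0,-0.03],
    [0,0,-0.04],
    [0,0,-0.04],
    [0,0,-0.04],
    [0,0,0],
    [0,0,0]
  ],
  "gripper": [0.045,0.045,0.045,0.045,0.045,0.045,0.045]
}}

```text
t: 33.25
tcp_pos: [0.4895, -0.4307, 0.1601]
tcp_rot: [0.27, 0.963, 0.0, 0.002]
wrist_force: [0.2, -0.0, -3.0]
finger_gap: 0.0513
gripper_force: 74.4
```

```bash
python3 - <<'E'
from h import *
st();plan(.5858,-.0313,.165,80.6,10)
E
```

```text
t 33.25 [ 0.4895 -0.4307  0.1601] yaw 148.72 tilt 0.22 f [ 0.2 -0.  -3. ] gap 0.0513 gf 74.37931895256042
n10 rot [0.0003, 0.0002, 0.1189] t [0.0326, 0.0289, -0.0005] |t| 0.044 deg 6.8 minreach 0.519 q1 -41
```

Bar 3 is held (weight about 3 N). Carry.

Request:
{"api": "arm_command", "payload": {
  "rot": [
    [0,0,0.1189],
    [0,0,0.1189],
    [0,0,0.1189],
    [0,0,0.1189],
    [0,0,0.1189],
    [0,0,0.1189],
    [0,0,0.1189],
    [0,0,0.1189],
    [0,0,0.1189],
    [0,0,0.1189],
    [0,0,0],
    [0,0,0]
  ],
  "translation": [
    [0.0326,0.0289,-0.0005],
    [0.0326,0.0289,-0.0005],
    [0.0326,0.0289,-0.0005],
    [0.0326,0.0289,-0.0005],
    [0.0326,0.0289,-0.0005],
    [0.0326,0.0289,-0.0005],
    [0.0326,0.0289,-0.0005],
    [0.0326,0.0289,-0.0005],
    [0.0326,0.0289,-0.0005],
    [0.0326,0.0289,-0.0005],
    [0,0,0.03],
    [0,0,0.03]
  ],
  "gripper": [0.045,0.045,0.045,0.045,0.045,0.045,0.045,0.045,0.045,0.045,0.045,0.045]
}}

```text
t: 34.45
tcp_pos: [0.5849, -0.0292, 0.1021]
tcp_rot: [0.762, 0.648, 0.0, -0.0]
wrist_force: [0.2, -0.2, -3.2]
finger_gap: 0.0511
gripper_force: 74.4
```

Request:
{"api": "arm_command", "payload": {
  "rot": [
    [0,0,0],
    [0,0,0],
    [0,0,0],
    [0,0,0]
  ],
  "translation": [
    [0,0,0.04],
    [0,0,0],
    [0,0,0],
    [0,0,0]
  ],
  "gripper": [0.045,0.045,0.045,0.045]
}}

```text
t: 34.85
tcp_pos: [0.5861, -0.0311, 0.0663]
tcp_rot: [0.763, 0.647, 0.002, 0.001]
wrist_force: [0.2, -0.1, -2.2]
finger_gap: 0.0515
gripper_force: 75.0
```

```bash
python3 - <<'E'
from h import *
st();plan(.5856,-.0315,.0255,80.6,1)
E
```

```text
t 34.85 [ 0.5861 -0.0311  0.0663] yaw 80.58 tilt 0.24 f [ 0.2 -0.1 -2.2] gap 0.0515 gf 74.96039271354675
n1 rot [0.0039, -0.0014, -0.0003] t [-0.0006, -0.0006, 0.0408] |t| 0.041 deg 0.2 minreach 0.586 q1 -3
```

Request:
{"api": "arm_command", "payload": {
  "rot": [
    [0,0,0],
    [0,0,0],
    [0,0,0],
    [0,0,0],
    [0,0,0],
    [0,0,0]
  ],
  "translation": [
    [0,0,0.02],
    [0,0,0.014],
    [0,0,0.005],
    [0,0,0.002],
    [0,0,0],
    [0,0,0]
  ],
  "gripper": [0.045,0.045,0.045,0.045,0.045,0.045]
}}

```text
t: 35.45
tcp_pos: [0.5862, -0.0309, 0.0254]
tcp_rot: [0.763, 0.647, 0.002, 0.001]
wrist_force: [-0.5, -0.0, -2.7]
finger_gap: 0.0512
gripper_force: 74.9
```

```bash
python3 - <<'E'
from h import *
st()
E
```

```text
t 35.45 [ 0.5862 -0.0309  0.0254] yaw 80.59 tilt 0.26 f [-0.5 -0.  -2.7] gap 0.0512 gf 74.9251663684845
```

Request:
{"api": "arm_command", "payload": {
  "rot": [
    [0,0,0],
    [0,0,0],
    [0,0,0],
    [0,0,0],
    [0,0,0],
    [0,0,0],
    [0,0,0],
    [0,0,0],
    [0,0,0],
    [0,0,0]
  ],
  "translation": [
    [0,0,0],
    [0,0,0],
    [0,0,0],
    [0,0,0],
    [0,0,-0.03],
    [0,0,-0.04],
    [0,0,-0.04],
    [0,0,-0.03],
    [0,0,0],
    [0,0,0]
  ],
  "gripper": [0.062,0.062,0.062,0.062,0.062,0.062,0.062,0.062,0.062,0.062]
}}

```text
t: 36.45
tcp_pos: [0.5854, -0.031, 0.165]
tcp_rot: [0.763, 0.647, 0.002, 0.001]
wrist_force: [-1.0, -0.9, -0.5]
finger_gap: 0.0615
gripper_force: 0.0
```

```bash
python3 - <<'E'
from h import *
st();plan(.535,-.205,.165,80.4,5)
E
```

```text
t 36.45 [ 0.5854 -0.031   0.165 ] yaw 80.6 tilt 0.26 f [-1.  -0.9 -0.5] gap 0.0615 gf 0.0
n5 rot [0.0009, -0.0003, 0.0007] t [-0.036, -0.0042, -0.0] |t| 0.036 deg 0.1 minreach 0.571 q1 -3
```

Request:
{"api": "arm_command", "payload": {
  "rot": [
    [0,0,0],
    [0,0,0],
    [0,0,0],
    [0,0,0],
    [0,0,0],
    [0,0,0],
    [0,0,0],
    [0,0,0],
    [0,0,0]
  ],
  "translation": [
    [-0.045,-0.005,-0.01],
    [-0.045,-0.005,-0.01],
    [-0.045,-0.005,-0.01],
    [-0.045,-0.005,0],
    [-0.045,-0.005,0],
    [-0.045,-0.005,0],
    [-0.045,-0.005,0],
    [-0.03,0,0],
    [0,0,0]
  ],
  "gripper": [0.06,0.06,0.06,0.06,0.06,0.06,0.06,0.06,0.06]
}}

```text
t: 37.35
tcp_pos: [0.4915, -0.3691, 0.1907]
tcp_rot: [0.765, 0.645, 0.0, -0.001]
wrist_force: [-0.3, 0.6, -0.5]
finger_gap: 0.0597
gripper_force: 0.0
```

```bash
cat > look.py <<'E'
from h import *
def look(zpile,fn):
    st();im=snap('top',fn).astype(int)[:,:,::-1];V=im.max(2);d=im[:,:,0]-im[:,:,2]
    box=np.zeros(V.shape,bool);box[180:235,232:285]=1
    for r in rects(box&(d>5)&(V>110),'top',zpile,100): print('box',r)
    b2=np.zeros(V.shape,bool);b2[190:280,300:380]=1
    for r in rects(b2&(d>5)&(V>110),'top',.049,100): print('cover',r)
    for r in rects(b2&(abs(d)<12)&(im.min(2)>175),'top',.075,30): print('eye',r)
    pm=np.zeros(V.shape,bool);pm[245:310,150:300]=1
    for r in rects(pm&(im.min(2)>110)&(abs(d)<50)&(d>-15),'top',.006,100): print('pinbar',r)
E
python3 - <<'E'
from look import *
look(.033,'top6.png')
im=cv2.imread('pics/top6.png');cv2.imwrite('pics/crop6.png',cv2.resize(im[160:310,150:400],(750,450)))
E
```

```text
t 37.35 [ 0.4915 -0.3691  0.1907] yaw 80.26 tilt 0.14 f [-0.3  0.6 -0.5] gap 0.0597 gf 0.0
box (np.uint64(734), (np.float64(262.6), np.float64(208.2)), array([ 0.5848, -0.0321]), array([ 0.5845, -0.0321]), [np.float32(48.3), np.float32(74.0)], np.float32(80.548546))
cover (np.uint64(1599), (np.float64(343.8), np.float64(228.8)), array([ 0.534 , -0.2029]), array([ 0.5341, -0.2029]), [np.float32(72.7), np.float32(96.1)], np.float32(80.61016))
eye (np.uint64(250), (np.float64(343.8), np.float64(226.9)), array([ 0.5335, -0.2019]), array([ 0.5314, -0.2022]), [np.float32(34.0), np.float32(38.0)], np.float32(81.645065))
pinbar (np.uint64(381), (np.float64(232.0), np.float64(278.9)), array([0.4377, 0.0374]), array([0.4382, 0.0365]), [np.float32(12.7), np.float32(152.7)], np.float32(87.915085))
```

View pics/crop6.png

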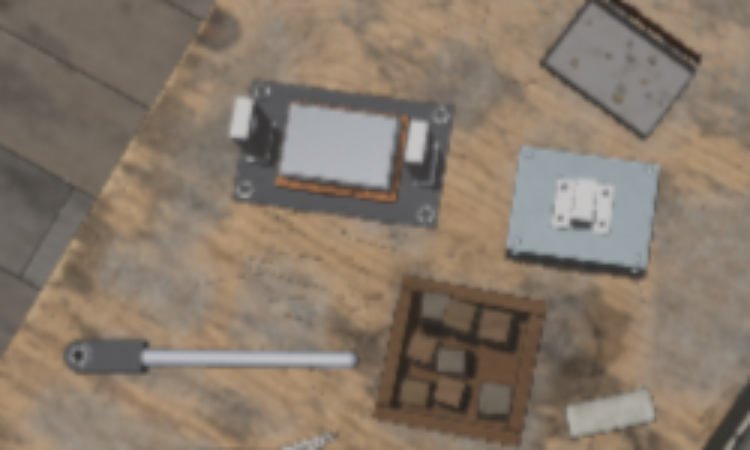

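The pile is square on the bed at (0.585, −0.032), 80.5°. The cover hasn't moved, at (0.534, −0.203), 80.6°, and neither has the bolt. I'll take the cover back.

```bash
python3 - <<'E'
from h import *
plan(.5352,-.2045,.13,80.4,5)
E
```

```text
n5 rot [-0.0003, -0.0007, -0.0001] t [0.0334, 0.0031, 0.0122] |t| 0.036 deg 0.0 minreach 0.573 q1 -37
```

Request:
{"api": "arm_command", "payload": {
  "rot": [
    [0,0,0],
    [0,0,0],
    [0,0,0],
    [0,0,0],
    [0,0,0],
    [0,0,0],
    [0,0,0]
  ],
  "translation": [
    [0.0334,0.0031,0.012],
    [0.0334,0.0031,0.012],
    [0.0334,0.0031,0.012],
    [0.0334,0.0031,0.012],
    [0.0334,0.0031,0.012],
    [0,0,0],
    [0,0,0]
  ],
  "gripper": [0.06,0.06,0.06,0.06,0.06,0.06,0.06]
}}

```text
t: 38.1
tcp_pos: [0.5361, -0.2012, 0.1326]
tcp_rot: [0.762, 0.648, 0.0, -0.001]
wrist_force: [-0.7, -0.7, -0.2]
finger_gap: 0.0601
gripper_force: 0.0
```

```bash
python3 - <<'E'
from h import *
st();plan(.5352,-.2045,.057,80.5,1)
E
```

```text
t 38.1 [ 0.5361 -0.2012  0.1326] yaw 80.79 tilt 0.1 f [-0.7 -0.7 -0.2] gap 0.0601 gf 0.0
n1 rot [-0.0008, -0.0016, 0.0051] t [-0.0035, -0.0003, 0.0756] |t| 0.076 deg 0.3 minreach 0.573 q1 -21
```

Request:
{"api": "arm_command", "payload": {
  "rot": [
    [0,0,0.004],
    [0,0,0],
    [0,0,0],
    [0,0,0],
    [0,0,0],
    [0,0,0],
    [0,0,0],
    [0,0,0],
    [0,0,0],
    [0,0,0]
  ],
  "translation": [
    [-0.003,0,0.03],
    [0,0,0.03],
    [0,0,0.012],
    [0,0,0.003],
    [0,0,0],
    [0,0,0],
    [0,0,0],
    [0,0,0],
    [0,0,0],
    [0,0,0]
  ],
  "gripper": [0.06,0.06,0.06,0.06,0.06,0.06,0.02,0.02,0.02,0.02]
}}

```text
t: 39.1
tcp_pos: [0.537, -0.2066, 0.0601]
tcp_rot: [0.764, 0.645, 0.002, 0.001]
wrist_force: [-0.2, 0.1, 6.4]
finger_gap: 0.0261
gripper_force: 69.7
```

```bash
python3 - <<'E'
from h import *
st()
E
```

```text
t 39.1 [ 0.537  -0.2066  0.0601] yaw 80.37 tilt 0.24 f [-0.2  0.1  6.4] gap 0.0261 gf 69.69581723213196
```

Request:
{"api": "arm_command", "payload": {
  "rot": [
    [0,0,0],
    [0,0,0],
    [0,0,0],
    [0,0,0],
    [0,0,0],
    [0,0,0]
  ],
  "translation": [
    [0,0,-0.015],
    [0,0,-0.02],
    [0,0,-0.04],
    [0,0,-0.04],
    [0,0,0],
    [0,0,0]
  ],
  "gripper": [0.02,0.02,0.02,0.02,0.02,0.02]
}}

```text
t: 39.7
tcp_pos: [0.5364, -0.2064, 0.1744]
tcp_rot: [0.764, 0.645, 0.002, 0.001]
wrist_force: [-1.0, 0.6, -3.7]
finger_gap: 0.0256
gripper_force: 69.6
```

```bash
python3 - <<'E'
from h import *
st();s=arm.sense()['tcp_pos'];print('stay',s)
E
```

```text
t 39.7 [ 0.5364 -0.2064  0.1744] yaw 80.37 tilt 0.22 f [-1.   0.6 -3.7] gap 0.0256 gf 69.61102187633514
stay [ 0.53642883 -0.206438    0.17436574]
```

```bash
python3 - <<'E'
from h import *
plan(.5875,-.0350,.175,80.35,6)
E
```

```text
n6 rot [0.0006, -0.0002, 0.0001] t [0.0296, 0.0036, -0.0001] |t| 0.030 deg 0.0 minreach 0.573 q1 -21
```

Request:
{"api": "arm_command", "payload": {
  "rot": [
    [0,0,0],
    [0,0,0],
    [0,0,0],
    [0,0,0],
    [0,0,0],
    [0,0,0],
    [0,0,0],
    [0,0,0],
    [0,0,0]
  ],
  "translation": [
    [0.0296,0.0036,0],
    [0.0296,0.0036,0],
    [0.0296,0.0036,0],
    [0.0296,0.0036,0],
    [0.0296,0.0036,0],
    [0.0296,0.0036,0],
    [0,0,0.03],
    [0,0,0],
    [0,0,0]
  ],
  "gripper": [0.02,0.02,0.02,0.02,0.02,0.02,0.02,0.02,0.02]
}}

```text
t: 40.6
tcp_pos: [0.5849, -0.0349, 0.1416]
tcp_rot: [0.764, 0.645, -0.001, -0.002]
wrist_force: [0.2, -0.0, -1.8]
finger_gap: 0.0262
gripper_force: 69.7
```

```bash
python3 - <<'E'
from h import *
st();plan(.5875,-.035,.105,80.35,1)
for n in('top','scene'):
    snap(n,n+'7.png')
im=cv2.imread('pics/scene7.png');im2=cv2.imread('pics/top7.png')
cv2.imwrite('pics/crop7.png',np.hstack([cv2.resize(im[190:310,210:330],(400,400)),cv2.resize(im2[150:250,210:310],(400,400))]))
E
```

```text
t 40.6 [ 0.5849 -0.0349  0.1416] yaw 80.36 tilt 0.25 f [ 0.2 -0.  -1.8] gap 0.0262 gf 69.71366286277771
n1 rot [-0.0044, -0.0003, 0.0003] t [0.0003, 0.0028, 0.0366] |t| 0.037 deg 0.3 minreach 0.589 q1 -3
```

View pics/crop7.png

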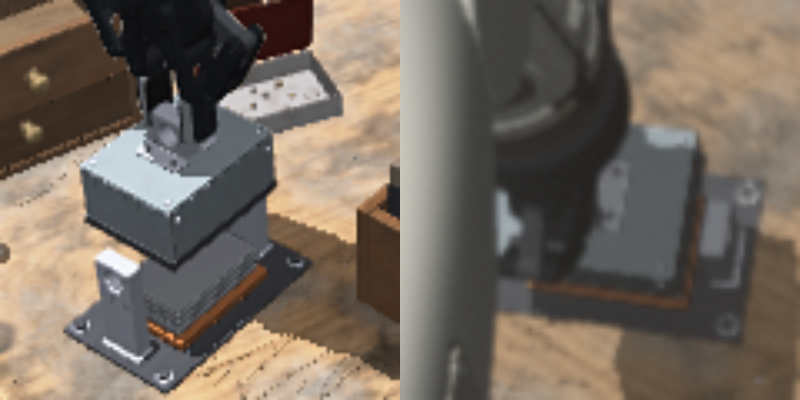

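The cover hangs above the pile and is aligned with it. I'll lower it in stages.

Request:
{"api": "arm_command", "payload": {
  "rot": [
    [0,0,0],
    [0,0,0],
    [0,0,0],
    [0,0,0],
    [0,0,0]
  ],
  "translation": [
    [0,0.001,0.02],
    [0,0,0.017],
    [0,0,0],
    [0,0,0],
    [0,0,0]
  ],
  "gripper": [0.02,0.02,0.02,0.02,0.02]
}}

```text
t: 41.2
tcp_pos: [0.5893, -0.0354, 0.1088]
tcp_rot: [0.764, 0.645, 0.002, 0.001]
wrist_force: [0.5, 0.8, -2.3]
finger_gap: 0.0258
gripper_force: 69.7
```

```bash
python3 - <<'E'
from h import *
st();plan(.5875,-.035,.08,80.35,1)
E
```

```text
t 41.2 [ 0.5893 -0.0354  0.1088] yaw 80.33 tilt 0.29 f [ 0.5  0.8 -2.3] gap 0.0258 gf 69.71900939941406
n1 rot [0.0049, -0.0015, -0.0003] t [0.0001, -0.002, 0.0288] |t| 0.029 deg 0.3 minreach 0.589 q1 -3
```

Request:
{"api": "arm_command", "payload": {
  "rot": [
    [0,0,0],
    [0,0,0],
    [0,0,0],
    [0,0,0],
    [0,0,0],
    [0,0,0]
  ],
  "translation": [
    [0,-0.0015,0.015],
    [0,0,0.01],
    [0,0,0.006],
    [0,0,0],
    [0,0,0],
    [0,0,0]
  ],
  "gripper": [0.02,0.02,0.02,0.02,0.02,0.02]
}}

```text
t: 41.8
tcp_pos: [0.5874, -0.0347, 0.0767]
tcp_rot: [0.764, 0.645, 0.002, 0.001]
wrist_force: [0.1, -0.0, -2.2]
finger_gap: 0.0259
gripper_force: 69.7
```

```bash
python3 - <<'E'
from h import *
st();plan(.5875,-.035,.065,80.35,1)
E
```

```text
t 41.8 [ 0.5874 -0.0347  0.0767] yaw 80.37 tilt 0.2 f [ 0.1 -0.  -2.2] gap 0.0259 gf 69.72956657409668
n1 rot [0.0033, -0.0013, 0.0004] t [-0.0003, 0.0001, 0.0117] |t| 0.012 deg 0.2 minreach 0.589 q1 -3
```

Request:
{"api": "arm_command", "payload": {
  "rot": [
    [0,0,0],
    [0,0,0],
    [0,0,0],
    [0,0,0],
    [0,0,0]
  ],
  "translation": [
    [0,0,0.004],
    [0,0,0.004],
    [0,0,0.004],
    [0,0,0],
    [0,0,0]
  ],
  "gripper": [0.02,0.02,0.02,0.02,0.02]
}}

```text
t: 42.3
tcp_pos: [0.5868, -0.0347, 0.0642]
tcp_rot: [0.764, 0.645, 0.001, 0.0]
wrist_force: [-1.2, 0.7, 0.7]
finger_gap: 0.026
gripper_force: 70.0
```

```bash
python3 - <<'E'
from h import *
st()
E
```

```text
t 42.3 [ 0.5868 -0.0347  0.0642] yaw 80.37 tilt 0.14 f [-1.2  0.7  0.7] gap 0.026 gf 70.04385888576508
```

The cover seated at TCP 64.2 mm against a predicted 64.1, with light contact. I'll release it and back off.

Request:
{"api": "arm_command", "payload": {
  "rot": [
    [0,0,0],
    [0,0,0],
    [0,0,0],
    [0,0,0],
    [0,0,0],
    [0,0,0],
    [0,0,0],
    [0,0,0]
  ],
  "translation": [
    [0,0,0],
    [0,0,0],
    [0,0,0],
    [0,0,0],
    [0,0,-0.03],
    [0,0,-0.04],
    [0,0,-0.04],
    [0,0,0]
  ],
  "gripper": [0.05,0.05,0.05,0.05,0.05,0.05,0.05,0.05]
}}

```text
t: 43.1
tcp_pos: [0.5907, -0.0351, 0.1811]
tcp_rot: [0.764, 0.645, 0.006, 0.005]
wrist_force: [1.4, -0.9, 1.2]
finger_gap: 0.05
gripper_force: 0.0
```

```bash
python3 - <<'E'
from h import *
st();plan(.36,-.15,.2,85,8)
E
```

```text
t 43.1 [ 0.5907 -0.0351  0.1811] yaw 80.37 tilt 0.86 f [ 1.4 -0.9  1.2] gap 0.05 gf 0.0
n8 rot [0.0019, -0.0002, -0.0101] t [-0.0181, -0.0267, -0.0026] |t| 0.032 deg 0.6 minreach 0.390 q1 -3
```

Request:
{"api": "arm_command", "payload": {
  "rot": [
    [0,0,-0.0101],
    [0,0,-0.0101],
    [0,0,-0.0101],
    [0,0,-0.0101],
    [0,0,-0.0101],
    [0,0,-0.0101],
    [0,0,-0.0101],
    [0,0,-0.0101],
    [0,0,0],
    [0,0,0]
  ],
  "translation": [
    [-0.0181,-0.0267,-0.0026],
    [-0.0181,-0.0267,-0.0026],
    [-0.0181,-0.0267,-0.0026],
    [-0.0181,-0.0267,-0.0026],
    [-0.0181,-0.0267,-0.0026],
    [-0.0181,-0.0267,-0.0026],
    [-0.0181,-0.0267,-0.0026],
    [-0.0181,-0.0267,-0.0026],
    [0,0,0],
    [0,0,0]
  ],
  "gripper": [0.04,0.04,0.04,0.04,0.04,0.04,0.04,0.04,0.04,0.04]
}}

```text
t: 44.1
tcp_pos: [0.3557, -0.1503, 0.1944]
tcp_rot: [0.738, 0.675, 0.002, 0.001]
wrist_force: [0.5, -0.6, -0.3]
finger_gap: 0.0401
gripper_force: 0.0
```

```bash
python3 - <<'E'
from look import *
look(.053,'top8.png')
im=cv2.imread('pics/top8.png').astype(int);d=im[:,:,0]-im[:,:,2];V=im.max(2)
box=np.zeros(V.shape,bool);box[170:240,210:310]=1
for r in rects(box&(d<12)&(im.min(2)>175),'top',.079,15): print('white',r)
for r in rects(box&(d>8)&(V>110),'top',.053,400): print('cover',r)
s=snap('scene','scene8.png')
cv2.imwrite('pics/crop8.png',np.hstack([cv2.resize(cv2.imread('pics/scene8.png')[220:370,200:350],(400,400)),cv2.resize(im[160:300,150:290].astype(np.uint8),(400,400))]))
E
```

```text
t 44.1 [ 0.3557 -0.1503  0.1944] yaw 84.91 tilt 0.2 f [ 0.5 -0.6 -0.3] gap 0.0401 gf 0.0
box (np.uint64(1593), (np.float64(260.6), np.float64(205.9)), array([ 0.5853, -0.0306]), array([ 0.5845, -0.0306]), [np.float32(75.2), np.float32(99.1)], np.float32(80.42031))
pinbar (np.uint64(277), (np.float64(293.9), np.float64(298.4)), array([ 0.3936, -0.0949]), array([ 0.403 , -0.0898]), [np.float32(31.8), np.float32(63.5)], np.float32(179.272))
pinbar (np.uint64(460), (np.float64(285.4), np.float64(288.9)), array([ 0.4141, -0.0768]), array([ 0.415, -0.077]), [np.float32(22.1), np.float32(104.0)], np.float32(154.59395))
pinbar (np.uint64(931), (np.float64(250.4), np.float64(294.0)), array([ 0.4047, -0.0022]), array([0.3966, 0.0139]), [np.float32(81.1), np.float32(233.4)], np.float32(109.20913))
white (np.uint64(63), (np.float64(288.4), np.float64(206.6)), array([ 0.5769, -0.0906]), array([ 0.576 , -0.0908]), [np.float32(10.1), np.float32(24.8)], np.float32(179.409))
white (np.uint64(78), (np.float64(267.8), np.float64(205.9)), array([ 0.5792, -0.0489]), array([ 0.579 , -0.0491]), [np.float32(10.7), np.float32(33.5)], np.float32(175.17047))
white (np.uint64(158), (np.float64(256.5), np.float64(203.1)), array([ 0.5855, -0.0258]), array([ 0.584 , -0.0259]), [np.float32(22.0), np.float32(37.0)], np.float32(168.95398))
white (np.uint64(65), (np.float64(230.0), np.float64(198.6)), array([0.596 , 0.0281]), array([0.5956, 0.0282]), [np.float32(10.5), np.float32(25.5)], np.float32(171.18863))
cover (np.uint64(1578), (np.float64(261.0), np.float64(205.9)), array([ 0.5855, -0.0315]), array([ 0.5857, -0.0314]), [np.float32(72.3), np.float32(97.2)], np.float32(80.70233))
```

View pics/crop8.png

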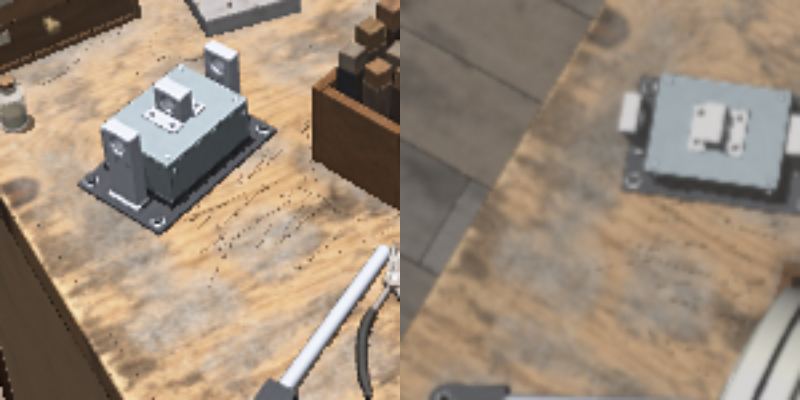

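The cover is seated at (0.5855, −0.0315), 80.7°. The bolt has been knocked about 4 cm towards the robot, so I'll re-measure it in both views.

```bash
python3 - <<'E'
from h import *
for n,(v0,v1,u0,u1) in(('top',(285,312,150,275)),('scene',(300,410,240,350))):
    im=cv2.imread(f'pics/{n}8.png').astype(int);d=im[:,:,0]-im[:,:,2];V=im.max(2)
    b=np.zeros(V.shape,bool);b[v0:v1,u0:u1]=1
    for r in rects(b&(im.min(2)>110)&(d>-8),n,.008,40): print(n,'bar',r)
    for r in rects(cv2.morphologyEx((b&(V<90)&(abs(d)<25)).astype(np.uint8),cv2.MORPH_OPEN,np.ones((3,3))),n,.012,40): print(n,'dark',r)
t=cv2.imread('pics/top8.png');s=cv2.imread('pics/scene8.png')
cv2.imwrite('pics/crop9.png',np.hstack([cv2.resize(t[250:350,150:290],(420,300)),cv2.resize(s[300:420,240:380],(350,300))]))
E
```

```text
top bar (np.uint64(387), (np.float64(221.7), np.float64(301.3)), array([0.3903, 0.0587]), array([0.3903, 0.0581]), [np.float32(11.5), np.float32(153.8)], np.float32(87.17704))
top bar (np.uint64(227), (np.float64(267.1), np.float64(300.3)), array([ 0.3905, -0.0379]), array([ 0.3913, -0.0381]), [np.float32(21.0), np.float32(57.8)], np.float32(154.9566))
scene bar (np.uint64(49), (np.float64(292.6), np.float64(381.3)), array([0.3972, 0.1741]), array([0.3971, 0.1748]), [np.float32(14.1), np.float32(17.0)], np.float32(170.95581))
scene bar (np.uint64(358), (np.float64(325.0), np.float64(338.9)), array([0.3895, 0.0597]), array([0.3893, 0.0558]), [np.float32(11.9), np.float32(150.4)], np.float32(87.34793))
```

View pics/crop9.png

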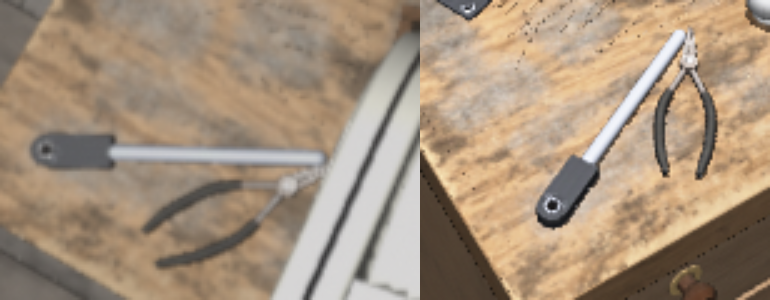

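The bolt bar is centred at (0.390, 0.0585), angle 87.25°, with both views within 1 mm and the length right. I'll grip the handle 20 mm behind the shoulder, at (0.3946, 0.1544).

```bash
python3 - <<'E'
from h import *
plan(.3946,.1544,.15,87.25,8)
E
```

```text
n8 rot [0.0004, -0.0001, -0.0049] t [0.0383, 0.0021, 0.0056] |t| 0.039 deg 0.3 minreach 0.374 q1 -23
```

Request:
{"api": "arm_command", "payload": {
  "rot": [
    [0,0,-0.005],
    [0,0,-0.005],
    [0,0,-0.005],
    [0,0,-0.005],
    [0,0,-0.005],
    [0,0,-0.005],
    [0,0,-0.005],
    [0,0,-0.005],
    [0,0,0],
    [0,0,0],
    [0,0,0],
    [0,0,0]
  ],
  "translation": [
    [0.0383,0.0021,0.0056],
    [0.0383,0.0021,0.0056],
    [0.0383,0.0021,0.0056],
    [0.0383,0.0021,0.0056],
    [0.0383,0.0021,0.0056],
    [0.0383,0.0021,0.0056],
    [0.0383,0.0021,0.0056],
    [0.0383,0.0021,0.0056],
    [0,0,0.05],
    [0,0,0.05],
    [0,0,0],
    [0,0,0]
  ],
  "gripper": [0.045,0.045,0.045,0.045,0.045,0.045,0.045,0.045,0.045,0.045,0.045,0.045]
}}

```text
t: 45.4
tcp_pos: [0.3934, 0.1549, 0.0495]
tcp_rot: [0.723, 0.691, -0.0, -0.0]
wrist_force: [0.9, -0.3, 1.1]
finger_gap: 0.0449
gripper_force: 0.0
```

```bash
python3 - <<'E'
from h import *
st();plan(.3946,.1544,.012,87.25,1)
E
```

```text
t 45.4 [0.3934 0.1549 0.0495] yaw 87.36 tilt 0.06 f [ 0.9 -0.3  1.1] gap 0.0449 gf 0.0
n1 rot [-0.001, 0.0004, 0.0018] t [-0.0004, 0.0012, 0.0375] |t| 0.037 deg 0.1 minreach 0.424 q1 21
```

Request:
{"api": "arm_command", "payload": {
  "rot": [
    [0,0,0],
    [0,0,0],
    [0,0,0],
    [0,0,0],
    [0,0,0]
  ],
  "translation": [
    [0,0.001,0.02],
    [0,0,0.015],
    [0,0,0.007],
    [0,0,0],
    [0,0,0]
  ],
  "gripper": [0.038,0.038,0.038,0.038,0.038]
}}

```text
t: 45.9
tcp_pos: [0.3967, 0.155, 0.0094]
tcp_rot: [0.724, 0.69, 0.002, 0.001]
wrist_force: [1.3, -0.1, -0.6]
finger_gap: 0.0379
gripper_force: 0.0
```

```bash
python3 - <<'E'
from h import *
st()
E
```

```text
t 45.9 [0.3967 0.155  0.0094] yaw 87.27 tilt 0.3 f [ 1.3 -0.1 -0.6] gap 0.0379 gf 0.0
```

Request:
{"api": "arm_command", "payload": {
  "rot": [
    [0,0,0],
    [0,0,0],
    [0,0,0],
    [0,0,0]
  ],
  "translation": [
    [0,0,0.003],
    [0,0,0.002],
    [0,0,0],
    [0,0,0]
  ],
  "gripper": [0.034,0.034,0.034,0.034]
}}

```text
t: 46.3
tcp_pos: [0.3952, 0.1545, 0.0029]
tcp_rot: [0.724, 0.69, 0.001, 0.0]
wrist_force: [-0.1, 0.3, -0.8]
finger_gap: 0.0342
gripper_force: 0.0
```

```bash
python3 - <<'E'
from h import *
st()
E
```

```text
t 46.3 [0.3952 0.1545 0.0029] yaw 87.29 tilt 0.13 f [-0.1  0.3 -0.8] gap 0.0342 gf 0.0
```

Request:
{"api": "arm_command", "payload": {
  "rot": [
    [0,0,0],
    [0,0,0],
    [0,0,0],
    [0,0,0],
    [0,0,0],
    [0,0,0]
  ],
  "translation": [
    [0,0,0.0015],
    [0,0,0],
    [0,0,0],
    [0,0,0],
    [0,0,0],
    [0,0,0]
  ],
  "gripper": [0.034,0.034,0.015,0.015,0.015,0.015],
  "force": 90
}}

```text
t: 46.9
tcp_pos: [0.3953, 0.1545, 0.0017]
tcp_rot: [0.724, 0.69, 0.001, 0.001]
wrist_force: [-1.6, -1.4, 5.6]
finger_gap: 0.0217
gripper_force: 88.8
```

```bash
python3 - <<'E'
from h import *
st()
E
```

```text
t 46.9 [0.3953 0.1545 0.0017] yaw 87.29 tilt 0.15 f [-1.6 -1.4  5.6] gap 0.0217 gf 88.76141667366028
```

Request:
{"api": "arm_command", "payload": {
  "rot": [
    [0,0,0],
    [0,0,0],
    [0,0,0],
    [0,0,0],
    [0,0,0],
    [0,0,0]
  ],
  "translation": [
    [0,0,-0.01],
    [0,0,-0.02],
    [0,0,-0.03],
    [0,0,-0.03],
    [0,0,0],
    [0,0,0]
  ],
  "gripper": [0.015,0.015,0.015,0.015,0.015,0.015]
}}

```text
t: 47.5
tcp_pos: [0.3954, 0.1546, 0.0918]
tcp_rot: [0.724, 0.69, 0.002, 0.001]
wrist_force: [-0.5, -0.4, -2.4]
finger_gap: 0.0212
gripper_force: 88.6
```

```bash
cat > pin.py <<'E'
from h import *
def pin(fn=None):
    """bar axis by its ends in both views, given the tool pose; prints nose height fit"""
    st();s=arm.sense();m=R.from_quat(s['tcp_rot']).as_matrix();p=s['tcp_pos']
    x=-m[:,0]   # towards the nose
    P=p+x*.096+np.array([0,0,.005])
    for n in('top','scene'):
        im=snap(n,fn and n+fn).astype(int)[:,:,::-1];d=im[:,:,0]-im[:,:,2]
        c=proj(n,P)[0]; vv,uu=np.mgrid[:480,:640]
        M=(np.hypot(uu-c[0],vv-c[1])<60)&(im.min(2)>110)&(d>-8)
        yield n,c,rects(M,n,P[2],60)
E
python3 - <<'E'
from pin import *
for r in pin('9.png'): print(r)
t=cv2.imread('pics/top9.png');s=cv2.imread('pics/scene9.png')
cv2.imwrite('pics/crop10.png',np.hstack([cv2.resize(t[230:350,150:290],(420,360)),cv2.resize(s[260:410,240:390],(360,360))]))
E
```

```text
t 47.5 [0.3954 0.1546 0.0918] yaw 87.29 tilt 0.23 f [-0.5 -0.4 -2.4] gap 0.0212 gf 88.62402319908142
('top', array([211.54199103, 300.3091932 ]), [(np.uint64(407), (np.float64(216.9), np.float64(300.7)), array([0.3899, 0.0484]), array([0.3906, 0.058 ]), [np.float32(12.0), np.float32(151.8)], np.float32(87.18965))])
('scene', array([325.20258242, 307.57075057]), [(np.uint64(178), (np.float64(377.6), np.float64(298.5)), array([ 0.3137, -0.008 ]), array([ 0.3156, -0.0102]), [np.float32(27.1), np.float32(43.9)], np.float32(118.26222)), (np.uint64(220), (np.float64(334.3), np.float64(297.6)), array([0.3872, 0.0279]), array([0.3872, 0.027 ]), [np.float32(11.6), np.float32(95.0)], np.float32(87.749825))])
```

View pics/crop10.png

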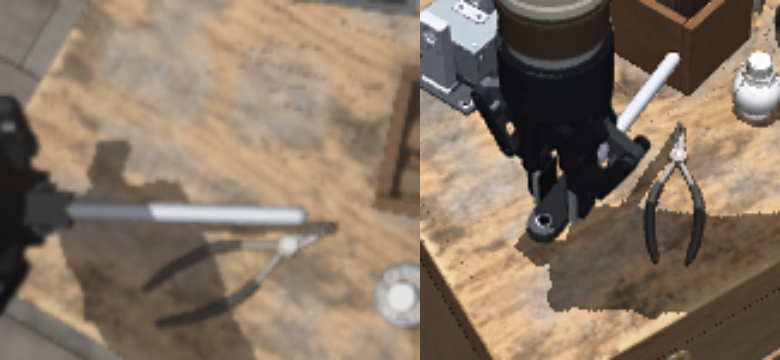

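```bash
python3 - <<'E'
from h import *
for z in(.085,.09,.095,.1,.105): print(z,ray('top',(251,302),z)[0].round(4),ray('scene',(347,284),z)[0].round(4))
plan(.6278,.2187,.11,80.6,8)
E
```

```text
0.085 [ 0.3864 -0.016   0.085 ] [ 0.386 -0.026  0.085]
0.09 [ 0.3863 -0.0168  0.09  ] [ 0.384  -0.0215  0.09  ]
0.095 [ 0.3862 -0.0176  0.095 ] [ 0.382  -0.0169  0.095 ]
0.1 [ 0.3861 -0.0183  0.1   ] [ 0.3801 -0.0124  0.1   ]
0.105 [ 0.386  -0.0191  0.105 ] [ 0.3781 -0.0079  0.105 ]
n8 rot [0.0, -0.0, 0.0146] t [0.0109, 0.0283, -0.0025] |t| 0.030 deg 0.8 minreach 0.453 q1 21
```

The bolt is gripped level (nose at 94.5 mm, expected about 96). Moving to line up left of the first eye.

Request:
{"api": "arm_command", "payload": {
  "rot": [
    [0,0,0.0146],
    [0,0,0.0146],
    [0,0,0.0146],
    [0,0,0.0146],
    [0,0,0.0146],
    [0,0,0.0146],
    [0,0,0.0146],
    [0,0,0.0146],
    [0,0,0],
    [0,0,0],
    [0,0,0]
  ],
  "translation": [
    [0.0109,0.0283,-0.0025],
    [0.0109,0.0283,-0.0025],
    [0.0109,0.0283,-0.0025],
    [0.0109,0.0283,-0.0025],
    [0.0109,0.0283,-0.0025],
    [0.0109,0.0283,-0.0025],
    [0.0109,0.0283,-0.0025],
    [0.0109,0.0283,-0.0025],
    [0,0,0.03],
    [0,0,0],
    [0,0,0]
  ],
  "gripper": [0.015,0.015,0.015,0.015,0.015,0.015,0.015,0.015,0.015,0.015,0.015]
}}

```text
t: 48.7
tcp_pos: [0.6263, 0.2181, 0.0788]
tcp_rot: [0.763, 0.647, -0.002, -0.001]
wrist_force: [0.1, 0.1, -2.2]
finger_gap: 0.0216
gripper_force: 88.8
```

```bash
python3 - <<'E'
from h import *
st();plan(.6278,.2187,.0617,80.6,1)
E
```

```text
t 48.7 [0.6263 0.2181 0.0788] yaw 80.6 tilt 0.28 f [ 0.1  0.1 -2.2] gap 0.0216 gf 88.79659652709961
n1 rot [-0.0044, 0.0023, -0.0] t [0.0008, 0.0015, 0.0171] |t| 0.017 deg 0.3 minreach 0.665 q1 19
```

Request:
{"api": "arm_command", "payload": {
  "rot": [
    [0,0,0],
    [0,0,0],
    [0,0,0],
    [0,0,0],
    [0,0,0]
  ],
  "translation": [
    [0,0.001,0.01],
    [0,0,0.007],
    [0,0,0],
    [0,0,0],
    [0,0,0]
  ],
  "gripper": [0.015,0.015,0.015,0.015,0.015]
}}

```text
t: 49.2
tcp_pos: [0.6301, 0.219, 0.0656]
tcp_rot: [0.763, 0.647, 0.002, 0.001]
wrist_force: [0.4, 0.7, -1.2]
finger_gap: 0.021
gripper_force: 88.9
```

```bash
python3 - <<'E'
from h import *
st();plan(.6278,.2187,.0617,80.6,1)
t=snap('top','top10.png');s=snap('scene','scene10.png')
t=t[:,:,::-1];s=s[:,:,::-1]
# expected nose px at axis
d=np.array([.1633,.9866,0]);C=np.array([.5858,-.0313,.066])
for n in('top','scene'):
    print(n,'expected axis px at 66,81,110,140mm',proj(n,[C+d*k for k in(.066,.081,.11,.14)]).round(1).tolist())
cv2.imwrite('pics/crop11.png',np.hstack([cv2.resize(t[150:250,150:250],(400,400),interpolation=cv2.INTER_CUBIC),cv2.resize(s[220:320,200:300],(400,400),interpolation=cv2.INTER_CUBIC)]))
E
```

```text
t 49.2 [0.6301 0.219  0.0656] yaw 80.6 tilt 0.2 f [ 0.4  0.7 -1.2] gap 0.021 gf 88.86468172073364
n1 rot [0.0031, -0.0018, -0.0] t [-0.0006, -0.0023, 0.0039] |t| 0.005 deg 0.2 minreach 0.665 q1 19
top expected axis px at 66,81,110,140mm [[228.5, 199.9], [221.4, 198.9], [207.6, 196.9], [193.3, 194.9]]
scene expected axis px at 66,81,110,140mm [[242.9, 274.8], [237.8, 278.8], [227.6, 286.9], [216.8, 295.5]]
```

View pics/crop11.png

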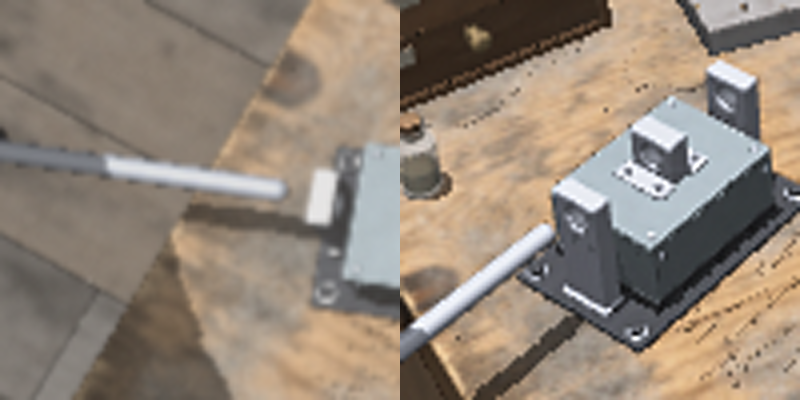

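The nose is just short of the left eye, still a little high and to the far side. Top crop: nose at (285,188), expected row about 195. I'll correct, let it settle and check numerically.

Request:
{"api": "arm_command", "payload": {
  "rot": [
    [0,0,0],
    [0,0,0],
    [0,0,0],
    [0,0,0],
    [0,0,0],
    [0,0,0],
    [0,0,0],
    [0,0,0]
  ],
  "translation": [
    [0,-0.001,0.0015],
    [0,0,0.001],
    [0,0,0],
    [0,0,0],
    [0,0,0],
    [0,0,0],
    [0,0,0],
    [0,0,0]
  ],
  "gripper": [0.015,0.015,0.015,0.015,0.015,0.015,0.015,0.015]
}}

```text
t: 50.1
tcp_pos: [0.6289, 0.219, 0.0624]
tcp_rot: [0.763, 0.647, 0.001, 0.0]
wrist_force: [-0.3, 0.0, -3.1]
finger_gap: 0.0213
gripper_force: 88.9
```

```bash
cat > fit.py <<'E'
from h import *
def fit():
    """bolt axis from bar midlines in both views: crossing planes -> lateral/height error against the eye axis at two stations"""
    st();d=np.array([.1633,.9866,0]);C=np.array([.5858,-.0313,.066]);y=np.array([-.9866,.1633,0]);z=np.array([0,0,1.])
    out={}
    for n in('top','scene'):
        im=snap(n).astype(int)[:,:,::-1];b=im[:,:,0]-im[:,:,2];vv,uu=np.mgrid[:480,:640]
        a,e=proj(n,[C+d*.215,C+d*.078]);L=(e-a)/np.linalg.norm(e-a);N=np.array([-L[1],L[0]])
        s=(uu-a[0])*L[0]+(vv-a[1])*L[1];w=(uu-a[0])*N[0]+(vv-a[1])*N[1]
        M=(abs(w)<9)&(s>0)&(s<np.linalg.norm(e-a)-4)&(im.min(2)>(95 if n=='top' else 105))&(b>-6)
        k=np.polyfit(s[M],w[M],1);out[n]=(L,N,a,k,M.sum())
    for st_ in(.10,.15,.20):
        A=[];r=[]
        for n,(L,N,a,k,c) in out.items():
            P=C+d*st_;p0,py,pz=proj(n,[P,P+y*.001,P+z*.001])
            f=lambda p:(p-a)@N-np.polyval(k,(p-a)@L)
            A.append([f(py)-f(p0),f(pz)-f(p0)]);r.append(-f(p0))
        print(st_,'err base-y mm, z mm',np.linalg.solve(A,r).round(2),[o[4] for o in out.values()])
E
python3 - <<'E'
from fit import *
fit();plan(.6278,.2187,.0617,80.6,1)
E
```

```text
t 50.1 [0.6289 0.219  0.0624] yaw 80.6 tilt 0.14 f [-0.3  0.  -3.1] gap 0.0213 gf 88.86456370353699
0.1 err base-y mm, z mm [-1.58 -1.14] [np.int64(337), np.int64(258)]
0.15 err base-y mm, z mm [-1.11  1.04] [np.int64(337), np.int64(258)]
0.2 err base-y mm, z mm [-0.64  3.24] [np.int64(337), np.int64(258)]
n1 rot [0.0021, -0.0012, -0.0] t [-0.0005, -0.001, 0.0007] |t| 0.001 deg 0.1 minreach 0.665 q1 19
```

Request:
{"api": "arm_command", "payload": {
  "rot": [
    [0,0,0],
    [0,0,0],
    [0,0,0],
    [0,0,0],
    [0,0,0],
    [0,0,0],
    [0,0,0],
    [0,0,0]
  ],
  "translation": [
    [0,-0.0011,-0.0005],
    [0,0,0],
    [-0.005,0,0],
    [-0.005,0,0],
    [-0.005,0,0],
    [-0.005,0,0],
    [0,0,0],
    [0,0,0]
  ],
  "gripper": [0.015,0.015,0.015,0.015,0.015,0.015,0.015,0.015]
}}

```text
t: 51.0
tcp_pos: [0.6246, 0.1992, 0.063]
tcp_rot: [0.763, 0.647, 0.001, 0.0]
wrist_force: [-0.4, 0.6, -2.4]
finger_gap: 0.0215
gripper_force: 88.9
```

```bash
python3 - <<'E'
from h import *
st();d=np.array([.1633,.9866]);p=arm.sense()['tcp_pos'][:2]-[.5858,-.0313];print('along',p@d,'lat',p@[-.9866,.1633],'nose at',p@d-.1725)
E
```

```text
t 51.0 [0.6246 0.1992 0.063 ] yaw 80.57 tilt 0.15 f [-0.4  0.6 -2.4] gap 0.0215 gf 88.86312961578369
along 0.23374255342468162 lat -0.000617684117243493 nose at 0.06124255342468163
```

The nose has entered the first eye with no axial force. Continue in steps.

Request:
{"api": "arm_command", "payload": {
  "rot": [
    [0,0,0],
    [0,0,0],
    [0,0,0],
    [0,0,0],
    [0,0,0],
    [0,0,0],
    [0,0,0]
  ],
  "translation": [
    [-0.01,0,0],
    [-0.01,0,0],
    [-0.01,0,0],
    [-0.008,0,0],
    [0,0,0],
    [0,0,0],
    [0,0,0]
  ],
  "gripper": [0.015,0.015,0.015,0.015,0.015,0.015,0.015]
}}

```text
t: 51.7
tcp_pos: [0.6185, 0.1622, 0.0629]
tcp_rot: [0.763, 0.647, 0.001, 0.0]
wrist_force: [0.1, 0.1, -2.5]
finger_gap: 0.0209
gripper_force: 88.9
```

```bash
cat >> h.py <<'E'
def along():
    st();d=np.array([.1633,.9866]);p=arm.sense()['tcp_pos'][:2]-[.5858,-.0313];f=arm.sense()['wrist_force'];print('along',round(p@d,4),'lat',round(p@[-.9866,.1633],4),'nose at',round(p@d-.1725,4),'axial f',round(f[:2]@d,1),'lat f',round(f[:2]@[-.9866,.1633],1))
E
python3 -c "
from h import *
along()"
```

```text
t 51.7 [0.6185 0.1622 0.0629] yaw 80.6 tilt 0.16 f [ 0.1  0.1 -2.5] gap 0.0209 gf 88.87568950653076
along 0.1962 lat -0.0007 nose at 0.0237 axial f 0.2 lat f -0.1
```

Through the first eye freely. Next is the cover eye, with faces at ±7 mm.

Request:
{"api": "arm_command", "payload": {
  "rot": [
    [0,0,0],
    [0,0,0],
    [0,0,0],
    [0,0,0],
    [0,0,0],
    [0,0,0],
    [0,0,0],
    [0,0,0]
  ],
  "translation": [
    [-0.008,0,0],
    [-0.006,0,0],
    [-0.006,0,0],
    [-0.006,0,0],
    [-0.006,0,0],
    [-0.006,0,0],
    [0,0,0],
    [0,0,0]
  ],
  "gripper": [0.015,0.015,0.015,0.015,0.015,0.015,0.015,0.015]
}}

```text
t: 52.5
tcp_pos: [0.6122, 0.1243, 0.0629]
tcp_rot: [0.763, 0.647, 0.001, 0.0]
wrist_force: [0.2, 1.1, -2.7]
finger_gap: 0.0213
gripper_force: 88.9
```

```bash
python3 -c "
from h import *
along()"
```

```text
t 52.5 [0.6122 0.1243 0.0629] yaw 80.57 tilt 0.15 f [ 0.2  1.1 -2.7] gap 0.0213 gf 88.85789752006531
along 0.1578 lat -0.0006 nose at -0.0147 axial f 1.1 lat f -0.0
```

Request:
{"api": "arm_command", "payload": {
  "rot": [
    [0,0,0],
    [0,0,0],
    [0,0,0],
    [0,0,0],
    [0,0,0],
    [0,0,0],
    [0,0,0],
    [0,0,0],
    [0,0,0],
    [0,0,0]
  ],
  "translation": [
    [-0.01,0,0],
    [-0.01,0,0],
    [-0.01,0,0],
    [-0.006,0,0],
    [-0.006,0,0],
    [-0.006,0,0],
    [-0.006,0,0],
    [-0.006,0,0],
    [0,0,0],
    [0,0,0]
  ],
  "gripper": [0.015,0.015,0.015,0.015,0.015,0.015,0.015,0.015,0.015,0.015]
}}

```text
t: 53.5
tcp_pos: [0.6023, 0.0652, 0.0627]
tcp_rot: [0.763, 0.647, 0.001, 0.0]
wrist_force: [-0.4, -0.1, -0.5]
finger_gap: 0.0211
gripper_force: 88.9
```

```bash
python3 -c "
from h import *
along()"
```

```text
t 53.5 [0.6023 0.0652 0.0627] yaw 80.59 tilt 0.15 f [-0.4 -0.1 -0.5] gap 0.0211 gf 88.85206818580627
along 0.0979 lat -0.0006 nose at -0.0746 axial f -0.1 lat f 0.3
```

All three eyes passed. I'll push the last 11 mm gently until the shoulder touches.

Request:
{"api": "arm_command", "payload": {
  "rot": [
    [0,0,0],
    [0,0,0],
    [0,0,0],
    [0,0,0],
    [0,0,0],
    [0,0,0]
  ],
  "translation": [
    [-0.004,0,0],
    [-0.003,0,0],
    [-0.002,0,0],
    [-0.002,0,0],
    [-0.001,0,0],
    [0,0,0]
  ],
  "gripper": [0.015,0.015,0.015,0.015,0.015,0.015]
}}

```text
t: 54.1
tcp_pos: [0.6006, 0.0556, 0.0628]
tcp_rot: [0.762, 0.647, 0.003, -0.001]
wrist_force: [0.8, 5.2, -2.9]
finger_gap: 0.0213
gripper_force: 88.8
```

```bash
python3 -c "
from h import *
along()"
```

```text
t 54.1 [0.6006 0.0556 0.0628] yaw 80.69 tilt 0.35 f [ 0.8  5.2 -2.9] gap 0.0213 gf 88.79213690757751
along 0.0882 lat -0.0005 nose at -0.0843 axial f 5.3 lat f 0.1
```

The shoulder is against the eye (5 N). Release, lift, verify.

Request:
{"api": "arm_command", "payload": {
  "rot": [
    [0,0,0],
    [0,0,0],
    [0,0,0],
    [0,0,0],
    [0,0,0],
    [0,0,0],
    [0,0,0],
    [0,0,0],
    [0,0,0],
    [0,0,0],
    [0,0,0]
  ],
  "translation": [
    [0,0,0.001],
    [0,0,0],
    [0,0,0],
    [0,0,0],
    [0,0,0],
    [0,0,-0.02],
    [0,0,-0.04],
    [0,0,-0.04],
    [0.03,-0.03,-0.03],
    [0.04,-0.03,0],
    [0.04,-0.03,0]
  ],
  "gripper": [0.015,0.05,0.05,0.05,0.05,0.05,0.05,0.05,0.05,0.05,0.05]
}}

```text
t: 55.2
tcp_pos: [0.5306, 0.1759, 0.1924]
tcp_rot: [0.764, 0.646, 0.003, 0.001]
wrist_force: [-0.5, 0.9, -1.0]
finger_gap: 0.0502
gripper_force: 0.0
```

```bash
python3 - <<'E'
from h import *
st();t=snap('top','top12.png')[:,:,::-1];s=snap('scene','scene12.png')[:,:,::-1]
cv2.imwrite('pics/crop12.png',np.hstack([cv2.resize(t[150:260,190:320],(400,338)),cv2.resize(s[210:340,190:344],(400,338))]))
E
```

```text
t 55.2 [0.5306 0.1759 0.1924] yaw 80.45 tilt 0.37 f [-0.5  0.9 -1. ] gap 0.0502 gf 0.0
```

View pics/crop12.png

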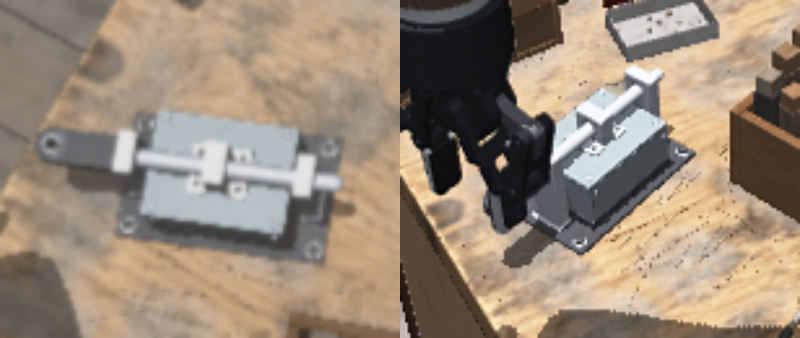

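The bolt runs through all three eyes with its handle up against the left eye (top crop at 113,150) and its nose out beyond the right one (342,183). The cover is flat. Handing in.

Request:
{"api": "arm_command", "payload": {
  "rot": [
    [0,0,0],
    [0,0,0],
    [0,0,0],
    [0,0,0],
    [0,0,0]
  ],
  "translation": [
    [0,0,0],
    [0,0,0],
    [0,0,0],
    [0,0,0],
    [0,0,0]
  ],
  "gripper": [0.05,0.05,0.05,0.05,0.05]
}}

```text
t: 55.8
tcp_pos: [0.5306, 0.1743, 0.1903]
tcp_rot: [0.763, 0.646, 0.001, 0.0]
wrist_force: [0.3, 0.1, 0.8]
finger_gap: 0.0498
gripper_force: 0.0
```

```bash
python3 -c "
from plant import arm
print(arm.close_job())"
```

```text
the job is handed in; nothing more can be done
None
```

The job is handed in at about 56 s with no verdict returned: all three bars are piled on the bed, the cover is seated over them, and the bolt is through all three eyes with its shoulder against the first.

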